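# Scoop the spindle nuts out of the revolving parts bin

### The arm

A 6-joint arm with a two-finger parallel gripper is mounted at the origin on a cart in front of the work surface, level with it; the furniture and walls round the work are solid. World frame = base frame: x ahead of the robot, y to its left, z up, the work surface at z = 0. Lengths are in m, angles in degrees, forces in N, time in s.
With the tool pointing down it reaches from about 0.375 to 0.9 m from the base axis. Payload 3.1 kg.
Tool frame: the origin (TCP) lies on the centre line of the jaws, within the pads' length; the fingertips stand finger_overhang ahead of it and the grasp point (between the pads) lies 5 mm behind it (finger_overhang is the distance from the TCP to the fingertips, in m); z points along the fingers, y is the line along which they close (so a half turn about z gives the same grasp; the last joint's range is limited). The gripper opens to 87 mm and grips with 3 to 60 N. Pads are 19 mm wide; open, the fingers measure 117 mm over their backs; the gripper's body (75 mm by 190 mm) begins 51 mm behind the grasp point.
Start: joints at [63.57, 30.224, 82.088, -0, 67.689, -10.227], TCP at [0.174, 0.6, 0.237] pointing down, gripper open.
Joint ranges: [-176.69, 176.69], [-43.24, 126.21], [12.49, 139.97], [-82, 262], [0, 151.66], [-163.58, 163.58]. Speed limits (degrees/s): [159.86, 159.86, 180, 180, 180, 180].

### API

Orientations are given as a 3x3 rotation matrix whose columns are the frame's x, y, z axes.
In Python, from rig import read_state, capture, calibration, hand_in, finger_overhang gives the robot as it stands.
- The arm moves only by the tool send_rows, never from a script. Its argument "plan" is a list of rows, each a list of 5 numbers: the closure in counts, from 0 (fully open) to 255 (shut), then the shift along the tool's x, y, z in m, then the turn about the tool's z in rad. A call has 1 to 20 rows; each row shifts and turns the commanded pose from where the row before left it, along the tool's axes as they then stand; what a row does not reach is not made up. A row lasts 1/12 s, in which the tool goes at most 41.7 mm and 7.16 degrees, less where a joint would pass 70% of its speed; a pose out of reach is approached as far as the arm can. A call is refused whole if a number of a shift passes 0.0417 or a number of a turn 0.125, either way. A call with a gripper value outside its range is refused whole. The fingers move at their own pace and stop on an object; the grip force is fixed at half the most. Time passes only in rows, so rows that do not move let the fingers close. It gives the time, the measured TCP pose, the force, the opening and the grip force at its end, in the units of the state.
- read_state(): the state, without advancing time (a new reading comes with each control period).
- capture(name): name is "scene" or "top" or "wrist"; returns (picture, depth): 420x560x3 uint8, blue, green, red; 420x560 float32, m along the optical axis (not along the pixel's ray), 0 where there is no reading.
- calibration(name): a dict with "fx", "fy", "cx", "cy" (pixels), "dist_coeffs" ([k1, k2, p1, p2, k3] as OpenCV has them; the pictures are not rectified), "xyz" and "rotation" of the camera in the world. Camera axes: x right, y down, z forward; pixel columns grow to the right and rows downward; lengths in m; the calibration is good to about 2 mm. A picture is of the moment at which its call begins: read the wrist's pose just before it. calibration takes no time and is no camera call; for the wrist camera it gives the pose at the moment of the call.
- hand_in(): hands the job in; it is judged then, once.
The state is a dict: "time_s": time; "joint_positions": joint angles; "qvel": joint speeds; "tau": joint torques, N m; "position": TCP position; "tcp_rot": TCP orientation; "force": force on the tool from outside, world axes, zero at the start; "moment": the same for the moment, N m; "opening": opening from 0.0 (shut) to 1.0 (fully open); "grasp_force": force on a finger pad.
Only numpy, scipy, OpenCV 4.12 (cv2) and the standard library are available. Lean on these libraries where they do the work, as an engineer would, in place of code of your own. Each camera call takes 0.05 s, during which the arm holds its last target. There are 200 camera calls.

### The job

The grinder wheels are to be changed: turn the covered parts bin until the tray of spindle nuts is lined up with the slot in the dust cover, then take the hand scoop, scoop the nuts out of that tray and tip all five into the steel parts dish. Move the nuts with the scoop only, never with the fingers, don't tip or shove the dish or push the oil bottle or tape measure about, and at the end stand the scoop back on the bench, level on its flat bottom.

Things in the scene. Friction and masses are not known exactly. Their poses are not given: they have to be found in the camera images.
- parts_bin: fixed round steel foot of the revolving bin, 260 mm across, 6 mm high, four posts (67 mm high) at its rim, under a flat clear dust cover 256 mm across (60 to 63 mm above the bench). Origin: on the bench, on the turning axis. The cover's one slot, 86 mm wide and open at the rim, runs along this body's -x from 26 mm off the axis outwards, roughly towards the robot; trays are reached only through it
- slot (a point): middle of the slot's length in the cover: 75 mm from the axis along the bin's -x, 61.5 mm above the bench; axes as parts_bin
- turntable: disc 238 mm across under the cover, turning about the vertical axis of parts_bin (no stops; dry friction of about 0.12 N m holds it where it is left). Same origin as parts_bin. It carries three straight steel trays pointing outwards, 120 degrees apart: the nut tray along its own -x; the others hold two wheel flanges and a bar of polishing compound, fixed in place
- knob_grip (a point): middle of the black bar-shaped knob in the turntable's centre, above the cover and 84 mm above the bench; bar 50 mm long along the turntable's x, 16 mm wide along its y, 28 mm high (70 to 98 mm above the bench), on a collar 38 mm across whose top is at 71 mm. It turns with the turntable
- nut_tray (a point): on the nut tray's floor, 70 mm from the axis; axes as turntable, -x points outwards. Tray 70 mm wide inside, floor 24 mm above the bench, side walls 30 mm high from the floor, inner end wall 24 mm from the axis (30 mm high), outer end 116 mm from the axis with only a 5 mm lip. Lined up: this point within 10 mm of the slot's middle line
- nut0_mid (a point): middle of one of five steel hexagon nuts: 24 mm across flats, 27 mm across corners, 13 mm high, 40 g, oiled (friction about 0.3); z is the nut's axis. At the start four lie flat on the tray floor in two rows near its inner end and the fifth on top of them; the outer 20 mm of the tray are bare
- nut1_mid (a point): middle of another of the five nuts, alike
- nut2_mid (a point): middle of another of the five nuts, alike
- nut3_mid (a point): middle of another of the five nuts, alike
- nut4_mid (a point): middle of another of the five nuts, alike
- scoop_grip (a point): middle of the wooden handle of the sheet-steel hand scoop (0.16 kg). x points to the scoop's tip, y across, z up. Handle 20 mm wide (y: grip there), 16 mm thick, 66 mm long, leaning 30 degrees back (upper end 16 mm behind, 29 mm above this point). Underside 63 mm below this point; the tip, a bevelled straight edge 62 mm wide level with the underside, is 106 mm ahead of it
- scoop_bowl (a point): on top of the scoop's flat 2 mm floor, axes as scoop_grip. Tip 42 mm ahead, 34 mm high back wall 41 mm behind; side walls fall from 34 mm high at the back to 5 mm near the tip; scoop 62 mm wide outside, 58 mm inside. It stands level on the bench at the start, this point 2 mm above the bench
- dish_floor (a point): centre of the inner floor of the round steel parts dish, 4 mm above its underside; rim 122 mm across and 34 mm high, flat floor about 88 mm across, loose, 0.45 kg. Scoop and dish stand in front of the bin, one to the left, one to the right, either way round
- oil_bottle: bystander: small dropper bottle, 34 mm across, 102 mm high, origin under its centre
- tape_measure: bystander: tape measure lying on its side, 64 x 77 x 35 mm, origin under its centre

How it is judged (in metres and radians):
On the way, in this order (a step that is already met when the one before it is completed fails the run):
1. the nut tray stands in the slot of the cover (x of nut_tray in the frame of parts_bin below 0 m and y of nut_tray in the frame of parts_bin between -0.01 and 0.01 m), for 0.2 s.
2. nuts ride in the scoop, lifted clear of the dust cover (height (world z) of scoop_bowl above 0.075 m and distance between any of nut0_mid, nut1_mid, nut2_mid, nut3_mid, nut4_mid and scoop_bowl below 0.05 m), for 0.2 s.
At the end, for the whole second after the job is handed in: all five nuts lie at rest in the dish (middle within 55 mm of the dish's centre and less than 35 mm above its floor); the dish stands level; the scoop stands level on the bench (floor less than 8 mm above it, tilt under 0.12 rad), at rest and let go (horizontal distance between each of nut0_mid, nut1_mid, nut2_mid, nut3_mid, nut4_mid and dish_floor below 0.055 m and z of each of nut0_mid, nut1_mid, nut2_mid, nut3_mid, nut4_mid in the frame of dish_floor below 0.035 m and linear speed of each of nut0, nut1, nut2, nut3, nut4, scoop below 0.02 m/s and height (world z) of scoop_bowl below 0.008 m and angle between scoop_bowl's own z axis and vertical below 0.12 rad and angle between dish_floor's own z axis and vertical below 0.1 rad); the robot touches nothing.
It fails at once if a finger touches a nut (contact force between the fingers and nut0 above 1 N or contact force between the fingers and nut1 above 1 N or contact force between the fingers and nut2 above 1 N or contact force between the fingers and nut3 above 1 N or contact force between the fingers and nut4 above 1 N).
It fails at once if the oil bottle or tape measure is pushed more than 25 mm away (distance of any of oil_bottle, tape_measure from where it was at the start of the episode above 0.025 m).
It fails at once if the dish is tipped or shoved away more than 30 mm (angle between dish_floor's own z axis and vertical above 0.35 rad or distance of dish_floor from where it was at the start of the episode above 0.03 m).
It also fails if it takes over 72 s, if anything falls off the work surface, if the arm or the gripper's body presses on something with over 40 N, if the wrist force passes 120 N, or if a joint passes its speed limit or range.

## Working session

There is one attempt and no reset: what is moved stays moved. The work goes in short steps, Python scripts to look and compute and a tool call to move; the robot and the scene stay as the last step left them, time stands still between calls to the robot, and variables do not carry over. Pictures are saved under pics/ and viewed, at most 10 in all, crops included, and the job is handed in when it is done.

Besides the shell and the picture viewer there is one more tool, called after "Call:" as name(argument=value, ...) on one line, values as JSON. send_rows: Moves the arm, as the interface text tells. Its arguments: {"type":"object","properties":{"plan":{"type":"array","items":{"type":"array","items":{"type":"number"}}}},"required":["plan"]}

```bash
mkdir -p pics; ls
cat > h.py <<'E'
import numpy as np, cv2
from rig import read_state, capture, calibration, hand_in, finger_overhang
def ray(cal,px):
    K=np.array([[cal['fx'],0,cal['cx']],[0,cal['fy'],cal['cy']],[0,0,1]])
    u=cv2.undistortPoints(np.array(px,float).reshape(-1,1,2),K,np.array(cal['dist_coeffs'])).reshape(-1,2)
    return np.c_[u,np.ones(len(u))]
def onplane(cal,px,z):
    d=ray(cal,px)@np.array(cal['rotation']).T; o=np.array(cal['xyz'])
    return o+d*((z-o[2])/d[:,2])[:,None]
def bydepth(cal,px,dep):
    r=ray(cal,px); D=np.array([dep[int(p[1]),int(p[0])] for p in px])
    return np.array(cal['xyz'])+(r*D[:,None])@np.array(cal['rotation']).T
def cloud(cal,dep):
    h,w=dep.shape; u,v=np.meshgrid(np.arange(w),np.arange(h))
    r=ray(cal,np.c_[u.ravel(),v.ravel()])
    P=np.array(cal['xyz'])+(r*dep.ravel()[:,None])@np.array(cal['rotation']).T
    return P.reshape(h,w,3)
E
python3 - <<'E'
from h import *
print(finger_overhang if not callable(finger_overhang) else finger_overhang())
for n in ['top','scene']:
    c=calibration(n);im,d=capture(n);cv2.imwrite(f'pics/{n}.png',im);np.savez(f'{n}.npz',im=im,d=d)
    print(n,c['xyz'],np.round(c['rotation'],2).tolist())
print(read_state())
E
```

```text
pics
0.014
top [ 0.28983014 -0.13916969  1.32526337] [[-0.02, -0.98, 0.19], [-1.0, 0.02, 0.0], [-0.01, -0.19, -0.98]]
scene [ 0.08884097 -0.74127934  0.50624787] [[0.82, -0.26, 0.5], [-0.57, -0.41, 0.72], [0.02, -0.88, -0.48]]
{'time_s': 0.1, 'joint_positions': array([ 6.35703153e+01,  3.02728545e+01,  8.21466720e+01, -1.20301661e-03,
        6.76889030e+01, -1.02265266e+01]), 'qvel': array([-0.00044059, -0.03245159, -0.16077756, -0.05319829,  0.04192033,
       -0.09573174]), 'tau': array([ 6.31641615e-05, -4.40984201e+01, -1.77150053e+01,  6.34590187e-02,
        5.33821899e-02, -2.37590325e-05]), 'position': array([0.17409687, 0.59963001, 0.23569105]), 'tcp_rot': array([[-9.60280405e-01,  2.79035596e-01, -8.24933502e-04],
       [ 2.79036636e-01,  9.60278946e-01, -1.70329950e-03],
       [ 3.16885081e-04, -1.86583181e-03, -9.99998209e-01]]), 'force': array([-0.94418468, -0.78281709,  0.10511954]), 'moment': array([0.01842719, 0.09356063, 0.04088515]), 'grasp_force': 0.0, 'opening': 1.0016059792361336}
```

View pics/top.png

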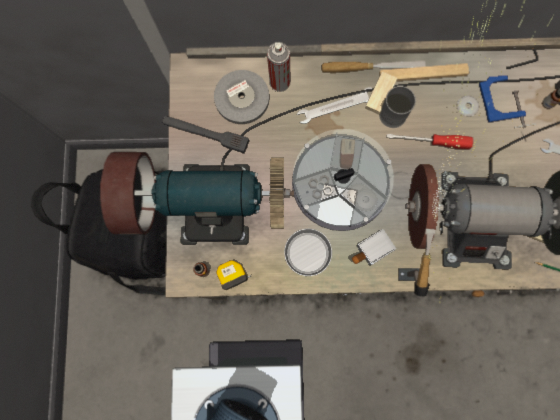

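View pics/scene.png

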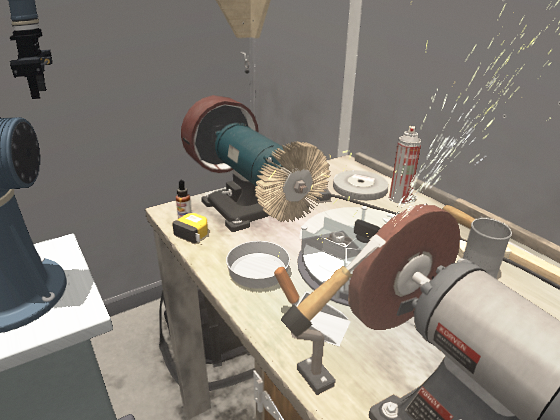

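Top view: bin centred about (342,180), knob (345,175), dish (308,252), scoop bowl (377,246) with handle (357,258), bottle (202,269), tape (232,275). Grinder wheels flank the bin at (277,190) and (425,205).

Run:
```python
from h import *
a=np.load('top.npz');im,d=a['im'],a['d'];c=calibration('top')
print(c['fx'],c['dist_coeffs'])
big=cv2.resize(im[120:310,265:465],None,fx=4,fy=4,interpolation=cv2.INTER_CUBIC)[:600*2]
big=cv2.resize(im[125:275,270:450],None,fx=4,fy=4,interpolation=cv2.INTER_CUBIC)
cv2.imwrite('pics/crop1.png',big)
P=cloud(c,d);np.save('P.npy',P)
pts={'dish':(308,252),'bowl':(378,245),'handle':(357,258),'knob':(345,175),'cover':(320,160),'bench':(400,290),'nut':(333,185),'brush':(277,190),'wheel':(425,205),'file':(424,260),'robotfoot':(240,410)}
for k,p in pts.items(): print(k,np.round(P[p[1],p[0]],4))
# height obstacles map: regions z>0.03 in workspace
m=(P[...,2]>0.1)
n,l,s,ce=cv2.connectedComponentsWithStats(m.astype(np.uint8))
for i in range(1,n):
    if s[i,4]>60:
        q=P[l==i]; print(s[i],np.round(q.min(0),3),np.round(q.max(0),3))
```

```text
511.75673494646037 [0.0185473 0.        0.        0.        0.       ]
dish [ 0.4312 -0.1874  0.0078]
bowl [ 0.4456 -0.3695  0.0026]
handle [ 0.405  -0.302   0.0897]
knob [ 0.6101 -0.2814  0.0977]
cover [ 0.659  -0.2231  0.0672]
bench [ 0.3291 -0.4189  0.0023]
nut [ 0.6014 -0.2568  0.0314]
brush [ 0.5499 -0.1151  0.2109]
wheel [ 0.5051 -0.4387  0.2231]
file [ 0.3881 -0.4372  0.1867]
robotfoot [ 0.104  -0.039   0.3057]
[    0     0   560    39 17421] [ 0.29  -0.851  0.1  ] [1.007 0.595 1.325]
[267  43  23  34 641] [ 0.29 -0.15  0.1 ] [ 0.93  -0.095  1.325]
[386  86  30  29 107] [ 0.29  -0.465  0.1  ] [ 0.837 -0.139  1.325]
[ 101  152  193   83 8966] [ 0.29  -0.152  0.1  ] [0.667 0.276 1.325]
[ 405  164  155  132 8733] [ 0.29  -0.778  0.1  ] [ 0.614 -0.139  1.325]
[207 399  61  21 752] [ 0.051 -0.139  0.101] [0.29  0.056 1.325]
```

View pics/crop1.png

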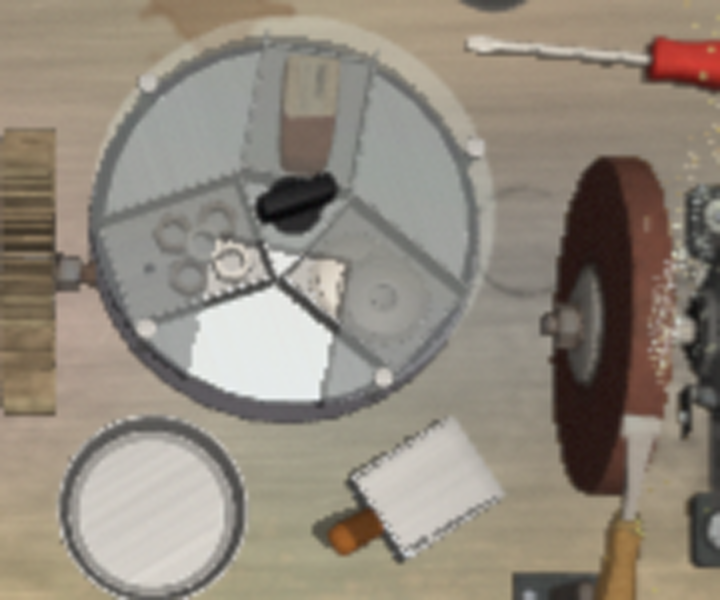

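Crop (4x, offset 270,125): nut tray points left (nuts ~(200,245)), slot opens downwards (white wedge ~(265,330)), knob bar (295,200) leaning; dish centre (152,510), scoop handle at (355,530), bowl (430,490), tip facing upper right. Measuring with the depth image next.

Run:
```python
from h import *
a=np.load('top.npz');im,d=a['im'],a['d'];c=calibration('top');P=np.load('P.npy')
g=im.max(2); hsv=cv2.cvtColor(im,cv2.COLOR_BGR2HSV)
pp=[]
for (x,y) in [(148,83),(475,148),(385,377),(147,328)]:
    u,v=270+x/4-.4,125+y/4-.4; x0,y0=int(round(u))-3,int(round(v))-3
    w=im[y0:y0+7,x0:x0+7].min(2).astype(float); w=np.clip(w-np.percentile(w,75),0,None)
    yy,xx=np.mgrid[y0:y0+7,x0:x0+7]; pp.append(((w*xx).sum()/w.sum(),(w*yy).sum()/w.sum()))
Q=onplane(c,pp,.067); print('posts',np.round(Q,4).tolist())
A=np.c_[2*Q[:,:2],np.ones(4)];s=np.linalg.lstsq(A,(Q[:,:2]**2).sum(1),rcond=None)[0];ctr=s[:2]
print('ctr',ctr,'R',np.sqrt(s[2]+ctr@ctr),'mean',Q.mean(0)[:2]); 
print('post ang',np.degrees(np.arctan2(Q[:,1]-ctr[1],Q[:,0]-ctr[0])))
# knob
m=((g<50)).astype(np.uint8); m[:, :325]=0;m[:,365:]=0;m[:160]=0;m[190:]=0
n,l,st,ce=cv2.connectedComponentsWithStats(m);i=1+st[1:,4].argmax()
def rect(mask,z):
    v,u=np.nonzero(mask);W=onplane(c,np.c_[u,v],z)[:,:2].astype(np.float32);return cv2.minAreaRect(W),W
zz=P[...,2]; km=(zz>.085)&(l==i)
r,W=rect(km,.098);mu=W.mean(0);ev,V=np.linalg.eigh(np.cov(W.T));print('knob',r,mu,np.degrees(np.arctan2(V[1,1],V[0,1])),np.sqrt(12*ev))
# slot: depth below cover inside R .12
C0=ctr
u,v=np.meshgrid(np.arange(560),np.arange(420));
Wc=onplane(c,np.c_[u.ravel(),v.ravel()],.0615)[:,:2].reshape(420,560,2)
rr=np.hypot(*(Wc-C0).transpose(2,0,1))
sm=(rr<.115)&(zz<.048)
q=Wc[sm]; print('slot n',sm.sum(),'mean',q.mean(0),'dir',np.degrees(np.arctan2(*(q.mean(0)-C0)[::-1])),cv2.minAreaRect(q.astype(np.float32)))
# dish
dm=(zz>.022)&(zz<.05)&(abs(P[...,0]-.43)<.09)&(abs(P[...,1]+.19)<.09)
q=P[dm]; print('dish rim',dm.sum(),cv2.minEnclosingCircle(q[:,:2].astype(np.float32)))
# dish by grey outline
# handle
hm=(hsv[...,0]<20)&(hsv[...,1]>150)&(hsv[...,2]>60); hm[:235]=0;hm[270:]=0;hm[:,:345]=0;hm[:,372:]=0
q=P[hm]; print('handle',hm.sum(),np.round(q[np.argsort(q[:,2])][[0,len(q)//2,-1]],4), q.mean(0))
# bowl outline
bm=(hsv[...,1]<40)&(g>150); bm[:225]=0;bm[270:]=0;bm[:,:350]=0;bm[:,405:]=0
v,u=np.nonzero(bm);print('bowl px',len(u)); mr=cv2.minAreaRect(np.c_[u,v].astype(np.float32));print(mr)
b=cv2.boxPoints(mr);print(np.round(b,1).tolist());print(np.round(onplane(c,b,0),4).tolist());print(np.round(onplane(c,b,.03),4).tolist())
```

```text
posts [[0.6993, -0.1903, 0.067], [0.6498, -0.3971, 0.067], [0.5033, -0.3308, 0.067], [0.5379, -0.1848, 0.067]]
ctr [ 0.61508953 -0.27970655] R 0.12260574517368923 mean [ 0.59757826 -0.27574509]
post ang [  46.71635839  -73.54797572 -155.43432473  129.09797039]
knob ((0.6130077838897705, -0.27792656421661377), (0.01833275705575943, 0.049083080142736435), 18.96800422668457) [ 0.61293507 -0.27824533] 108.26498195450215 [0.01738285 0.04747085]
slot n 1063 mean [ 0.54598605 -0.26371307] dir 166.9687673147267 ((0.5465630292892456, -0.26343387365341187), (0.08543574810028076, 0.08845650404691696), 76.90789031982422)
dish rim 405 ((0.45294269919395447, -0.2109069526195526), 0.09435831010341644)
handle 83 [[ 0.4208 -0.3202  0.0508]
 [ 0.4126 -0.3004  0.0868]
 [ 0.2898 -0.1392  1.3253]] [ 0.40531002 -0.30402379  0.09638305]
bowl px 1015
((375.4613952636719, 244.61935424804688), (51.831268310546875, 38.97683334350586), 1.9749339818954468)
[[348.8999938964844, 263.20001220703125], [350.20001220703125, 224.1999969482422], [402.0, 226.0], [400.70001220703125, 265.0]]
[[0.4005, -0.2923, 0.0], [0.5022, -0.3005, 0.0], [0.4942, -0.4354, 0.0], [0.3928, -0.4253, 0.0]]
[[0.398, -0.2888, 0.03], [0.4974, -0.2969, 0.03], [0.4895, -0.4287, 0.03], [0.3905, -0.4188, 0.03]]
```

Run:
```python
from h import *
a=np.load('top.npz');im,d=a['im'],a['d'];c=calibration('top');P=np.load('P.npy');zz=P[...,2]
ok=(d>0.3)
S=ok&(zz>-.02)&(zz<.06)
cr=lambda L:[(270+x/4-.4,125+y/4-.4) for x,y in L]
t=onplane(c,cr([(455,418),(505,492)]),.003);b=onplane(c,cr([(350,485),(405,560)]),.036)
print('tip',t[:,:2],'back',b[:,:2]); tm,bm=t.mean(0),b.mean(0)
h=np.degrees(np.arctan2(tm[1]-bm[1],tm[0]-bm[0]));print('heading',h,'len',np.hypot(*(tm-bm)[:2]),'widths',np.hypot(*(t[0]-t[1])[:2]),np.hypot(*(b[0]-b[1])[:2]))
u=np.array([np.cos(np.radians(h)),np.sin(np.radians(h))])
print('grip from tip',tm[:2]-.106*u,'from back',bm[:2]-.023*u)
hsv=cv2.cvtColor(im,cv2.COLOR_BGR2HSV)
hm=ok&(hsv[...,0]<20)&(hsv[...,1]>150)&(hsv[...,2]>60)
hm[:235]=0;hm[270:]=0;hm[:,:345]=0;hm[:,372:]=0
q=P[hm];o=np.argsort(q[:,2]);print('handle',np.round(q[o][::8],3).tolist())
# dish outline: dark ring contour fit
e=[(62,508),(152,417),(245,508),(152,597)]
D=onplane(c,cr(e),.034);print('dish rim pts',np.round(D[:,:2],4).tolist(),D.mean(0))
dm=ok&(zz>.022)&(zz<.05)&(np.hypot(P[...,0]-.432,P[...,1]+.19)<.075);print('depth rim',np.round((P[dm].min(0)+P[dm].max(0))/2,4),P[dm].min(0),P[dm].max(0))
for nm,x0,x1,y0,y1 in [('left',.35,.72,-.2,.3),('right',.3,.7,-.75,-.40)]:
    m=ok&(P[...,0]>x0)&(P[...,0]<x1)&(P[...,1]>y0)&(P[...,1]<y1)&(zz>.11)
    q=P[m];print(nm,q.min(0),q.max(0), 'y near' ,np.percentile(q[:,1],[1,99]))
for nm,y0,y1 in [('brush',-.16,-.08),('wheel',-.46,-.40)]:
    q=P[ok&(zz>.11)&(P[...,1]>y0)&(P[...,1]<y1)&(P[...,0]>.3)&(P[...,0]<.72)];print(nm,q.min(0),q.max(0))
```

```text
tip [[ 0.48681742 -0.38571411]
 [ 0.43767981 -0.41512113]] back [[ 0.4407491  -0.31088487]
 [ 0.3926907  -0.34298832]]
heading -58.2177181508482 len 0.08644260905062055 widths 0.05726498042760103 0.0577948181690702
grip from tip [ 0.40641916 -0.31031172] from back [ 0.40460596 -0.30738532]
handle [[0.421, -0.32, 0.051], [0.42, -0.316, 0.061], [0.415, -0.316, 0.064], [0.411, -0.312, 0.075], [0.408, -0.308, 0.082], [0.41, -0.305, 0.087], [0.405, -0.295, 0.091], [0.4, -0.292, 0.092], [0.402, -0.294, 0.093], [0.398, -0.296, 0.094], [0.402, -0.296, 0.096]]
dish rim pts [[0.4308, -0.1286], [0.4875, -0.1873], [0.428, -0.2442], [0.3735, -0.1837]] [ 0.42993617 -0.18593831  0.034     ]
depth rim [ 0.4299 -0.1853  0.0319] [ 0.37008228 -0.24493981  0.02204318] [ 0.48963599 -0.12567049  0.04176703]
left [ 0.46993049 -0.15155869  0.11048931] [0.6669856  0.27566087 0.23439027] y near [-0.12946816  0.2704894 ]
right [ 0.31251004 -0.74668008  0.11001425] [ 0.69741805 -0.41368951  0.68394196] y near [-0.73502125 -0.42531324]
brush [ 0.47593339 -0.15155869  0.12834574] [ 0.64311037 -0.08018137  0.21937909]
wheel [ 0.31251004 -0.4599713   0.11001425] [ 0.71430237 -0.41368951  0.54079462]
```

```bash
cat >> h.py <<'E'
def pose():
    s=read_state();R=s['tcp_rot'];return np.array(s['position']),np.degrees(np.arctan2(R[1,1],R[0,1])),s
def plan(p,psi,wps,grip):
    """wps: list of (x,y,z,dpsi_total_deg,nrows); prints rows"""
    p=np.array(p,float);rows=[]
    for x,y,z,dp,n in wps:
        t=np.array([x,y,z]);step=(t-p)/n;tr=-np.radians(dp)/n
        for i in range(n):
            a=np.radians(psi);X=np.array([-np.sin(a),np.cos(a),0]);Y=np.array([np.cos(a),np.sin(a),0])
            r=[grip,*np.round([step@X,step@Y,-step[2]],4),round(tr,4)]
            rows.append([float(v) for v in r]); psi+=dp/n
        p=t
    for k in range(0,len(rows),20): print(str(rows[k:k+20]).replace(' ',''))
    for k in rows: assert np.linalg.norm(k[1:4])<.0417 and abs(k[4])<.125,k
    return p,psi
E
python3 - <<'E'
from h import *
p,psi,s=pose();print(p,psi)
plan(p,psi,[(.26,.43,.33,-235.8*7/34,7),(.6133,-.2783,.33,-235.8*27/34,27),(.6133,-.2783,.25,0,3)],0)
E
```

```text
[0.17409687 0.59963001 0.23569105] 73.79731650780747
[[0.0,-0.0185,-0.0198,-0.0135,0.121],[0.0,-0.0208,-0.0175,-0.0135,0.121],[0.0,-0.0228,-0.0148,-0.0135,0.121],[0.0,-0.0244,-0.012,-0.0135,0.121],[0.0,-0.0257,-0.0089,-0.0135,0.121],[0.0,-0.0265,-0.0058,-0.0135,0.121],[0.0,-0.027,-0.0025,-0.0135,0.121],[0.0,-0.0293,0.0006,-0.0,0.121],[0.0,-0.029,0.0042,-0.0,0.121],[0.0,-0.0283,0.0077,-0.0,0.121],[0.0,-0.0272,0.011,-0.0,0.121],[0.0,-0.0256,0.0142,-0.0,0.121],[0.0,-0.0237,0.0172,-0.0,0.121],[0.0,-0.0215,0.0199,-0.0,0.121],[0.0,-0.0189,0.0224,-0.0,0.121],[0.0,-0.0161,0.0245,-0.0,0.121],[0.0,-0.013,0.0263,-0.0,0.121],[0.0,-0.0097,0.0277,-0.0,0.121],[0.0,-0.0063,0.0286,-0.0,0.121],[0.0,-0.0028,0.0292,-0.0,0.121]]
[[0.0,0.0007,0.0293,-0.0,0.121],[0.0,0.0043,0.029,-0.0,0.121],[0.0,0.0077,0.0283,-0.0,0.121],[0.0,0.0111,0.0271,-0.0,0.121],[0.0,0.0143,0.0256,-0.0,0.121],[0.0,0.0173,0.0237,-0.0,0.121],[0.0,0.02,0.0214,-0.0,0.121],[0.0,0.0224,0.0189,-0.0,0.121],[0.0,0.0246,0.016,-0.0,0.121],[0.0,0.0263,0.0129,-0.0,0.121],[0.0,0.0277,0.0097,-0.0,0.121],[0.0,0.0286,0.0062,-0.0,0.121],[0.0,0.0292,0.0027,-0.0,0.121],[0.0,0.0293,-0.0008,-0.0,0.121],[0.0,0.0,0.0,0.0267,-0.0],[0.0,0.0,0.0,0.0267,-0.0],[0.0,0.0,0.0,0.0267,-0.0]]
```

Call:
send_rows(plan=[[0,-0.0185,-0.02,-0.0135,0.121],[0,-0.021,-0.0175,-0.0135,0.121],[0,-0.023,-0.015,-0.0135,0.121],[0,-0.0245,-0.012,-0.0135,0.121],[0,-0.0255,-0.009,-0.0135,0.121],[0,-0.0265,-0.006,-0.0135,0.121],[0,-0.027,-0.0025,-0.0135,0.121],[0,-0.0295,0.0005,0,0.121],[0,-0.029,0.004,0,0.121],[0,-0.0285,0.0075,0,0.121],[0,-0.027,0.011,0,0.121],[0,-0.0255,0.014,0,0.121],[0,-0.0235,0.017,0,0.121],[0,-0.0215,0.02,0,0.121],[0,-0.019,0.0225,0,0.121],[0,-0.016,0.0245,0,0.121],[0,-0.013,0.0265,0,0.121],[0,-0.0095,0.0275,0,0.121],[0,-0.0065,0.0285,0,0.121],[0,-0.003,0.029,0,0.121]])

```text
time_s: 1.77
position: [0.4297, 0.0878, 0.3308]
tcp_rot: [[0.908, 0.419, -0.001], [0.419, -0.908, 0.0], [-0.001, -0.0, -1.0]]
force: [-0.5, 1.3, -0.6]
opening: 0.998
grasp_force: 0.0
```

Call:
send_rows(plan=[[0,0.0005,0.0295,0,0.121],[0,0.0045,0.029,0,0.121],[0,0.0075,0.0285,0,0.121],[0,0.011,0.027,0,0.121],[0,0.0145,0.0255,0,0.121],[0,0.0175,0.0235,0,0.121],[0,0.02,0.0215,0,0.121],[0,0.0225,0.019,0,0.121],[0,0.0245,0.016,0,0.121],[0,0.0265,0.013,0,0.121],[0,0.0275,0.0095,0,0.121],[0,0.0285,0.006,0,0.121],[0,0.029,0.0025,0,0.121],[0,0.0295,-0.001,0,0.121],[0,0,0,0.027,0],[0,0,0,0.027,0],[0,0,0,0.027,0],[0,0,0,0,0]])

```text
time_s: 3.27
position: [0.6103, -0.2756, 0.2429]
tcp_rot: [[0.31, -0.951, -0.012], [-0.951, -0.31, 0.008], [-0.011, 0.009, -1.0]]
force: [-1.5, 0.1, -1.4]
opening: 1.004
grasp_force: 0.0
```

Run:
```python
from h import *
p,psi,s=pose();print(p,psi,s['time_s'],np.round(s['joint_positions'],1),s['tcp_rot'][2])
c=calibration('wrist');im,d=capture('wrist');cv2.imwrite('pics/w1.png',im);np.savez('w1.npz',im=im,d=d);print(c['xyz'],c['fx'])
P=cloud(c,d)
ok=(d>.05)&(P[...,2]>.085)&(P[...,2]<.11)&(np.hypot(P[...,0]-.613,P[...,1]+.278)<.05)
v,u=np.nonzero(ok);W=onplane(c,np.c_[u,v],.098)[:,:2].astype(np.float32)
ev,V=np.linalg.eigh(np.cov(W.T));print('knob',len(u),W.mean(0),cv2.minAreaRect(W),np.degrees(np.arctan2(V[1,1],V[0,1])),np.sqrt(12*ev))
plan(p,psi,[(.6133,-.2783,.09,-162+360-psi if psi>0 else -162-psi,6)],0)
```

```text
[ 0.61032676 -0.27558589  0.24290781] -161.94633919347623 3.2667 [-33.8  33.8  74.1   0.   73.  128.1] [-0.01128576  0.00882933 -0.99989733]
[ 0.63778602 -0.35630877  0.39014994] 368.7480573210886
knob 1113 [ 0.61486036 -0.28173727] ((0.6147710084915161, -0.28143343329429626), (0.01508327480405569, 0.049953434616327286), 17.89989471435547) 107.67139109310907 [0.01532655 0.04990668]
[[0.0,0.0006,-0.0003,0.0255,0.0002],[0.0,0.0006,-0.0003,0.0255,0.0002],[0.0,0.0006,-0.0003,0.0255,0.0002],[0.0,0.0006,-0.0003,0.0255,0.0002],[0.0,0.0006,-0.0003,0.0255,0.0002],[0.0,0.0006,-0.0003,0.0255,0.0002]]
```

View pics/w1.png

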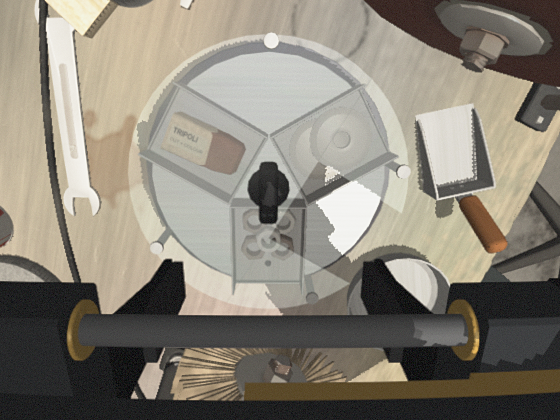

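Wrist view: knob bar at (268,192) in line with the tray below it, nuts at (268,235), slot's bright opening at (350,215), scoop at (455,155) with handle (483,222), dish partly visible at (410,285).

Run:
```python
from h import *
p,psi,s=pose();print(p,psi)
plan(p,psi,[(.614,-.280,.09,0,6)],0)
```

```text
[ 0.61179576 -0.27635048  0.24604387] -161.9308565044425
[[0.0,0.0007,-0.0002,0.026,-0.0],[0.0,0.0007,-0.0002,0.026,-0.0],[0.0,0.0007,-0.0002,0.026,-0.0],[0.0,0.0007,-0.0002,0.026,-0.0],[0.0,0.0007,-0.0002,0.026,-0.0],[0.0,0.0007,-0.0002,0.026,-0.0]]
```

Call:
send_rows(plan=[[0,0.0007,-0.0002,0.0262,0],[0,0.0007,-0.0002,0.0262,0],[0,0.0007,-0.0002,0.0262,0],[0,0.0007,-0.0002,0.0262,0],[0,0.0007,-0.0002,0.0262,0],[0,0.0007,-0.0002,0.0262,0],[0,0,0,0,0],[255,0,0,0,0],[255,0,0,0,0],[255,0,0,0,0],[255,0,0,0,0],[255,0,0,0,0],[255,0,0,0,0],[255,0,0,0,0],[255,0,0,0,0]])

```text
time_s: 4.57
position: [0.6165, -0.2813, 0.0932]
tcp_rot: [[0.31, -0.951, 0.0], [-0.951, -0.31, -0.0], [0.0, -0.0, -1.0]]
force: [0.3, -0.5, -0.4]
opening: 0.478
grasp_force: 0.0
```

Call:
send_rows(plan=[[255,0,0,0,0],[255,0,0,0,0],[255,0,0,0,0],[255,0,0,0,0],[255,0,0,0,0],[255,0,0,0,0],[255,0,0,0,-0.057],[255,0,0,0,-0.114],[255,0,0,0,-0.114],[255,0,0,0,-0.114],[255,0,0,0,-0.114],[255,0,0,0,-0.114],[255,0,0,0,-0.114],[255,0,0,0,-0.114],[255,0,0,0,-0.114],[255,0,0,0,-0.057],[255,0,0,0,0],[255,0,0,0,0],[255,0,0,0,0]])

```text
time_s: 6.15
position: [0.6159, -0.2808, 0.0927]
tcp_rot: [[0.974, -0.228, -0.001], [-0.228, -0.974, 0.001], [-0.002, -0.001, -1.0]]
force: [-4.3, 0.8, 0.9]
opening: 0.18
grasp_force: 30.0
```

Run:
```python
from h import *
p,psi,s=pose();print(p,psi,s['force'],s['moment'],s['grasp_force'],s['opening'])
```

```text
[ 0.61586819 -0.28082156  0.09269662] -103.20231914450484 [-4.34179597  0.84389576  0.86178527] [-0.13698392  0.87416176 -0.01323577] 29.95675027370453 0.18016169659884082
```

Call:
send_rows(plan=[[0,0,0,0,0],[0,0,0,0,0],[0,0,0,0,0],[0,0,0,0,0],[0,0,0,-0.02,0],[0,0,0,-0.04,0],[0,0,0,-0.04,0],[0,0,0,-0.04,0],[0,0,0,-0.03,0],[0,0,0,0,0],[0,0,0,0,0]])

```text
time_s: 7.07
position: [0.618, -0.282, 0.266]
tcp_rot: [[0.974, -0.227, 0.006], [-0.227, -0.974, -0.004], [0.007, 0.002, -1.0]]
force: [-0.6, 0.5, -0.3]
opening: 0.928
grasp_force: 0.0
```

Run:
```python
from h import *
p,psi,s=pose();print(p,psi,s['time_s'])
im,d=capture('top');cv2.imwrite('pics/t2.png',cv2.resize(im[125:275,270:450],None,fx=4,fy=4,interpolation=cv2.INTER_CUBIC))
c=calibration('wrist');im,d=capture('wrist');cv2.imwrite('pics/w2.png',im);np.savez('w2.npz',im=im,d=d,**{k:np.array(v) for k,v in c.items()})
P=cloud(c,d)
ok=(d>.05)&(P[...,2]>.085)&(P[...,2]<.11)&(np.hypot(P[...,0]-.613,P[...,1]+.278)<.05)
v,u=np.nonzero(ok);W=onplane(c,np.c_[u,v],.098)[:,:2].astype(np.float32)
print('knob',len(u),cv2.minAreaRect(W))
```

```text
[ 0.61796948 -0.28197551  0.26602249] -103.13396166670711 7.0667
knob 975 ((0.6157611012458801, -0.28023761510849), (0.015128293074667454, 0.05107414349913597), 76.48323822021484)
```

View pics/w2.png

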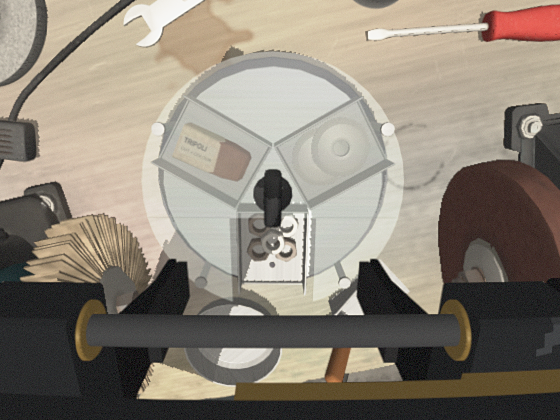

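Wrist view: the tray (walls x≈240–305, nuts at (272,240)) now lies in the slot on the knob's line (knob (272,190)). Next: fetch the scoop with the camera turned to the robot side.

Run:
```python
from h import *
p,psi,s=pose()
plan(p,psi,[(.4065,-.3105,.27,32-psi,20),(.4065,-.3105,.054,0,6)],40)
```

```text
[[40.0,-0.0099,0.0038,-0.0004,-0.1179],[40.0,-0.0102,0.0026,-0.0004,-0.1179],[40.0,-0.0105,0.0014,-0.0004,-0.1179],[40.0,-0.0106,0.0002,-0.0004,-0.1179],[40.0,-0.0105,-0.0011,-0.0004,-0.1179],[40.0,-0.0103,-0.0023,-0.0004,-0.1179],[40.0,-0.01,-0.0035,-0.0004,-0.1179],[40.0,-0.0095,-0.0046,-0.0004,-0.1179],[40.0,-0.0089,-0.0057,-0.0004,-0.1179],[40.0,-0.0081,-0.0067,-0.0004,-0.1179],[40.0,-0.0073,-0.0077,-0.0004,-0.1179],[40.0,-0.0063,-0.0085,-0.0004,-0.1179],[40.0,-0.0053,-0.0091,-0.0004,-0.1179],[40.0,-0.0042,-0.0097,-0.0004,-0.1179],[40.0,-0.003,-0.0101,-0.0004,-0.1179],[40.0,-0.0018,-0.0104,-0.0004,-0.1179],[40.0,-0.0006,-0.0106,-0.0004,-0.1179],[40.0,0.0007,-0.0106,-0.0004,-0.1179],[40.0,0.0019,-0.0104,-0.0004,-0.1179],[40.0,0.0031,-0.0101,-0.0004,-0.1179]]
[[40.0,0.0,0.0,0.036,-0.0],[40.0,0.0,0.0,0.036,-0.0],[40.0,0.0,0.0,0.036,-0.0],[40.0,0.0,0.0,0.036,-0.0],[40.0,0.0,0.0,0.036,-0.0],[40.0,0.0,0.0,0.036,-0.0]]
```

Call:
send_rows(plan=[[40,-0.01,0.004,0,-0.118],[40,-0.01,0.0025,0,-0.118],[40,-0.0105,0.0015,0,-0.118],[40,-0.0105,0,0,-0.118],[40,-0.0105,-0.001,0,-0.118],[40,-0.0105,-0.0025,0,-0.118],[40,-0.01,-0.0035,0,-0.118],[40,-0.0095,-0.0045,0,-0.118],[40,-0.009,-0.0055,0,-0.118],[40,-0.008,-0.0065,0,-0.118],[40,-0.0075,-0.0075,0,-0.118],[40,-0.0065,-0.0085,0,-0.118],[40,-0.0055,-0.009,0,-0.118],[40,-0.004,-0.0095,0,-0.118],[40,-0.003,-0.01,0,-0.118],[40,-0.002,-0.0105,0,-0.118],[40,-0.0005,-0.0105,0,-0.118],[40,0.0005,-0.0105,0,-0.118],[40,0.002,-0.0105,0,-0.118],[40,0.003,-0.01,0,-0.118]])

```text
time_s: 8.83
position: [0.4065, -0.3112, 0.2606]
tcp_rot: [[-0.536, 0.844, -0.003], [0.844, 0.536, 0.004], [0.005, -0.001, -1.0]]
force: [-0.1, 0.6, -0.9]
opening: 0.841
grasp_force: 0.0
```

Call:
send_rows(plan=[[40,0,0,0.03,0],[40,0,0,0.03,0],[40,0,0,0.03,0],[40,0,0,0,0],[40,0,0,0,0]])

```text
time_s: 9.25
position: [0.4064, -0.3105, 0.1704]
tcp_rot: [[-0.531, 0.847, -0.005], [0.847, 0.531, 0.006], [0.007, -0.001, -1.0]]
force: [0.7, -0.3, -0.5]
opening: 0.845
grasp_force: 0.0
```

Run:
```python
from h import *
p,psi,s=pose();print(p,psi,s['time_s'])
c=calibration('wrist');im,d=capture('wrist');P=cloud(c,d)
hsv=cv2.cvtColor(im,cv2.COLOR_BGR2HSV)
m=(d>.05)&(hsv[...,0]<16)&(hsv[...,1]>150)&(hsv[...,2]>60)&(np.hypot(P[...,0]-.406,P[...,1]+.309)<.06)&(P[...,2]>.03)&(P[...,2]<.11)
q=P[m];print(len(q));
for z in [.045,.055,.065,.075,.085]:
    k=q[abs(q[:,2]-z)<.005]; print(z,len(k),k.mean(0) if len(k) else '')
cv2.imwrite('pics/w3.png',im)
plan(p,psi,[(.4065,-.3105,.054,32-psi,5)],40)
```

```text
[ 0.40636519 -0.31052401  0.17043241] 32.071777770694055 9.25
42
0.045 0 
0.055 2 [ 0.41458789 -0.32104009  0.05507404]
0.065 1 [ 0.40913521 -0.31588373  0.0685759 ]
0.075 3 [ 0.40835133 -0.31194798  0.07347485]
0.085 18 [ 0.40147817 -0.29820599  0.08736465]
[[40.0,-0.0,0.0,0.0233,0.0003],[40.0,-0.0,0.0,0.0233,0.0003],[40.0,-0.0,0.0,0.0233,0.0003],[40.0,-0.0,0.0,0.0233,0.0003],[40.0,-0.0,0.0,0.0233,0.0003]]
```

View pics/w3.png

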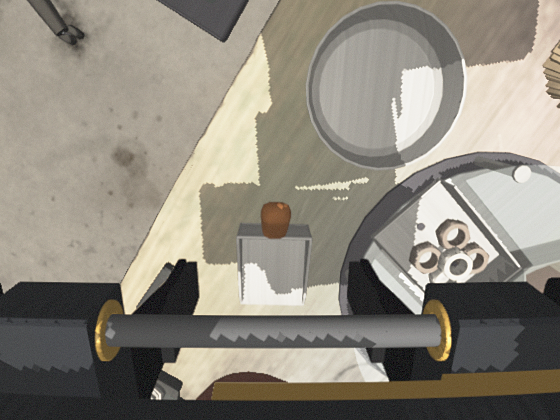

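Scoop seen square between the fingers: handle end (276,215), bowl (273,268); nuts visible in tray at (455,250). Descend and grip.

Call:
send_rows(plan=[[40,0,0,0.023,0],[40,0,0,0.023,0],[40,0,0,0.023,0],[40,0,0,0.023,0],[40,0,0,0.023,0],[255,0,0,0,0],[255,0,0,0,0],[255,0,0,0,0],[255,0,0,0,0],[255,0,0,0,0],[255,0,0,0,0],[255,0,0,0,0],[255,0,0,0,0],[255,0,0,0,0],[255,0,0,0,0],[255,0,0,0,0],[255,0,0,0,0]])

```text
time_s: 10.72
position: [0.4078, -0.3122, 0.058]
tcp_rot: [[-0.531, 0.847, -0.0], [0.847, 0.531, -0.0], [-0.0, -0.0, -1.0]]
force: [-0.3, 0.8, 4.2]
opening: 0.231
grasp_force: 30.0
```

Run:
```python
from h import *
p,psi,s=pose();print(p,psi,s['force'],s['moment'],s['grasp_force'],s['opening'])
```

```text
[ 0.40781703 -0.31217621  0.05802631] 32.09209513755717 [-0.32151133  0.75942794  4.20304812] [-0.08218296  0.10135688 -0.01580954] 29.957046633353457 0.23054191185393672
```

Run:
```python
from h import *
p,psi,s=pose()
plan(p,psi,[(.39,-.312,.10,0,3),(.3745,-.302,.10,95-psi,10)],255)
```

```text
[[255.0,0.0032,-0.005,-0.014,-0.0],[255.0,0.0032,-0.005,-0.014,-0.0],[255.0,0.0032,-0.005,-0.014,-0.0],[255.0,0.0017,-0.0008,-0.0,-0.1098],[255.0,0.0017,-0.0006,-0.0,-0.1098],[255.0,0.0018,-0.0004,-0.0,-0.1098],[255.0,0.0018,-0.0002,-0.0,-0.1098],[255.0,0.0018,0.0,-0.0,-0.1098],[255.0,0.0018,0.0002,-0.0,-0.1098],[255.0,0.0018,0.0004,-0.0,-0.1098],[255.0,0.0017,0.0006,-0.0,-0.1098],[255.0,0.0017,0.0008,-0.0,-0.1098],[255.0,0.0016,0.001,-0.0,-0.1098]]
```

Call:
send_rows(plan=[[255,0.003,-0.005,-0.014,0],[255,0.003,-0.005,-0.014,0],[255,0.003,-0.005,-0.014,0],[255,0.0017,-0.0008,0,-0.11],[255,0.0017,-0.0006,0,-0.11],[255,0.0018,-0.0004,0,-0.11],[255,0.0018,-0.0002,0,-0.11],[255,0.0018,0,0,-0.11],[255,0.0018,0.0002,0,-0.11],[255,0.0018,0.0004,0,-0.11],[255,0.0017,0.0006,0,-0.11],[255,0.0017,0.0008,0,-0.11],[255,0.0016,0.001,0,-0.11],[255,0,0,0,0]])

```text
time_s: 11.88
position: [0.3743, -0.3019, 0.0994]
tcp_rot: [[-0.996, -0.091, -0.001], [-0.091, 0.996, 0.001], [0.001, 0.002, -1.0]]
force: [-0.2, 0.5, -1.2]
opening: 0.226
grasp_force: 30.0
```

Run:
```python
from h import *
p,psi,s=pose();print(p,psi,s['force'],s['moment'],s['time_s'],s['opening'])
im,d=capture('top');c=calibration('top');cv2.imwrite('pics/t3.png',cv2.resize(im[170:300,290:450],None,fx=4,fy=4,interpolation=cv2.INTER_CUBIC))
P=cloud(c,d)
# scoop points by depth, along heading
a=np.radians(psi-90);u=np.array([np.cos(a),np.sin(a)]);n=np.array([-u[1],u[0]])
q=P[(d>.3)].reshape(-1,3);x=(q[:,:2]-p[:2])@u;y=(q[:,:2]-p[:2])@n
for x0 in np.arange(.02,.12,.008):
    k=(abs(x-x0)<.004)&(abs(y)<.02);print(round(x0,3),k.sum(),np.round(np.median(q[k,2]),4))
```

```text
[ 0.37430057 -0.30192242  0.09939991] 95.2129067916834 [-0.24495096  0.52434703 -1.22667077] [ 0.00112607  0.05968196 -0.05589388] 11.8833 0.2255816329429875
0.02 96 0.4277
0.028 94 0.4268
0.036 82 0.4256
0.044 60 0.4225
0.052 49 0.4301
0.06 49 0.4197
0.068 8 0.4127
0.076 7 0.0438
0.084 20 0.0446
0.092 33 0.0443
0.1 47 0.0426
0.108 14 0.0213
0.116 69 0.008
```

View pics/t3.png

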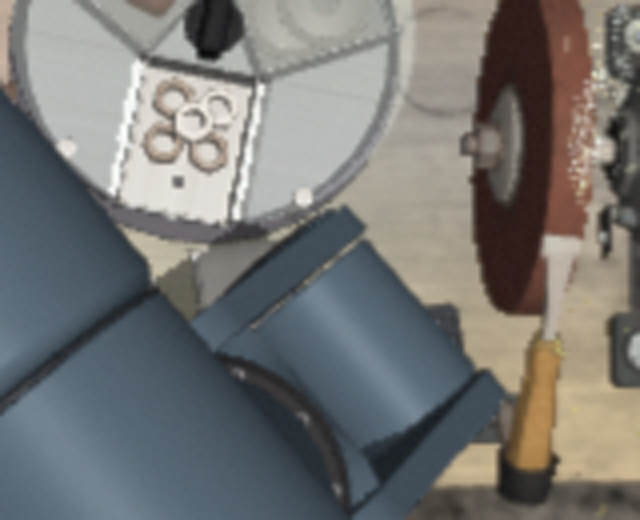

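Top view: scoop tip at about (230,265) of the crop, held level, just outside the bin's foot; tray open in the slot with five nuts at (190,125). Now I'll tilt the scoop nose-down in the grip by pressing the tip against the fixed foot.

Call:
send_rows(plan=[[255,0,0,0.013,0],[255,0,0,0.013,0],[255,0,0,0.012,0],[255,0,0,0,0],[255,-0.002,0,0,0],[255,-0.002,0,0,0],[255,-0.002,0,0,0],[255,-0.002,0,0,0],[255,0,0,0,0]])

```text
time_s: 12.68
position: [0.3827, -0.302, 0.0624]
tcp_rot: [[-0.996, -0.09, -0.001], [-0.09, 0.996, -0.001], [0.001, -0.0, -1.0]]
force: [-3.5, -1.2, -0.1]
opening: 0.224
grasp_force: 30.0
```

Call:
send_rows(plan=[[255,-0.002,0,0,0],[255,-0.002,0,0,0],[255,0,0,0,0]])

```text
time_s: 12.93
position: [0.3839, -0.3012, 0.0624]
tcp_rot: [[-0.996, -0.09, -0.005], [-0.09, 0.996, 0.001], [0.005, 0.002, -1.0]]
force: [-13.1, -3.8, 5.9]
opening: 0.232
grasp_force: 30.1
```

Call:
send_rows(plan=[[255,-0.002,0,-0.003,0],[255,-0.002,0,-0.003,0],[255,-0.002,0,-0.003,0],[255,-0.002,0,-0.003,0],[255,-0.002,0,-0.003,0],[255,-0.002,0,-0.003,0],[255,0,0,0,0]])

```text
time_s: 13.52
position: [0.3996, -0.301, 0.0806]
tcp_rot: [[-0.996, -0.088, 0.002], [-0.088, 0.996, -0.002], [-0.002, -0.002, -1.0]]
force: [-0.4, 0.0, -1.8]
opening: 0.228
grasp_force: 30.0
```

```bash
cat >> h.py <<'E'
def tilt():
    p,psi,s=pose();c=calibration('wrist');im,d=capture('wrist');P=cloud(c,d)
    a=np.radians(psi-90);u=np.array([np.cos(a),np.sin(a)]);n=np.array([-u[1],u[0]])
    q=P[d>.05];x=(q[:,:2]-p[:2])@u;y=(q[:,:2]-p[:2])@n;z=q[:,2]-p[2]
    for x0 in np.arange(-.03,.115,.008):
        k=(abs(x-x0)<.004)&(abs(y)<.022)&(z<.04);k2=(abs(x-x0)<.004)&(abs(y-.03)<.003)&(z<.04)
        if k.sum()>5: print(round(x0,3),k.sum(),np.round(np.percentile(z[k],[10,50,90]),4),k2.sum(),np.round(np.median(z[k2]),4) if k2.sum() else '')
    return im
E
python3 - <<'E'
from h import *
im=tilt();cv2.imwrite('pics/w4.png',im)
E
```

```text
-0.03 842 [-0.0813 -0.0805 -0.0796] 113 -0.0805
-0.022 1705 [-0.081   0.0225  0.0342] 112 -0.0803
-0.014 3743 [-0.0805  0.0177  0.0358] 107 -0.0804
-0.006 1684 [-0.081  -0.013   0.0183] 101 -0.0804
0.002 1033 [-0.0811 -0.0801  0.0355] 100 -0.0803
0.01 1726 [-0.0809 -0.0582  0.0349] 361 -0.0501
0.018 223 [-0.0814 -0.0806 -0.0797] 27 -0.0805
0.082 33 [-0.0721 -0.0715 -0.0709] 0 
0.09 443 [-0.0749 -0.0732 -0.053 ] 0 
0.098 942 [-0.075  -0.0735 -0.0556] 25 -0.0581
0.106 444 [-0.0752 -0.0744 -0.0733] 35 -0.0744
```

View pics/w4.png

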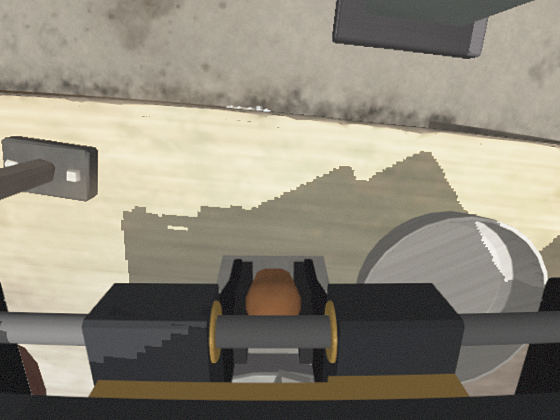

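Scoop handle at (272,293) now nearly upright, its back wall showing at (270,265): geometry says about 12.6° nose-down with the tip still at the foot. A bit more.

Call:
send_rows(plan=[[255,-0.0025,0,-0.0025,0],[255,-0.0025,0,-0.0025,0],[255,-0.0025,0,-0.0025,0],[255,0,0,0,0]])

```text
time_s: 13.9
position: [0.4074, -0.3002, 0.0879]
tcp_rot: [[-0.996, -0.09, 0.002], [-0.09, 0.996, -0.001], [-0.001, -0.002, -1.0]]
force: [0.5, -0.1, -0.6]
opening: 0.226
grasp_force: 30.0
```

Run:
```python
from h import *
p,psi,s=pose();print(p,psi,s['force']); A=np.array([.6155,-.281])
R=np.hypot(*(p[:2]-A));x=R-.13;print('foot rel',x)
# theta if tip at foot
import math
L=math.hypot(.1025,.0604);th=math.acos(x/L)-math.atan2(.0604,.1025);print('theta',math.degrees(th),'tip z',p[2]-math.sqrt(L*L-x*x))
tilt()
```

```text
[ 0.40735123 -0.30018586  0.0879472 ] 95.13783570744724 [ 0.45612954 -0.13445365 -0.6194389 ]
foot rel 0.07903111908883406
theta 17.86326552775079 tip z -0.0009825028513295725
-0.03 799 [-0.0886 -0.0878 -0.087 ] 110 -0.0879
-0.022 1686 [-0.0883  0.0247  0.0343] 106 -0.0877
-0.014 3676 [-0.0878  0.0178  0.0359] 102 -0.0878
-0.006 1657 [-0.0883 -0.0126  0.0195] 105 -0.0878
0.002 1003 [-0.0884 -0.0874  0.0355] 95 -0.0879
0.01 1672 [-0.0882 -0.0579  0.0348] 352 -0.0495
0.018 480 [-0.0887 -0.0879 -0.0871] 66 -0.0877
0.082 179 [-0.0717 -0.0601 -0.0429] 0 
0.09 678 [-0.0729 -0.0658 -0.0583] 10 -0.0596
0.098 668 [-0.082  -0.0655 -0.0633] 13 -0.0637
0.106 361 [-0.0664 -0.0653 -0.0633] 30 -0.0641
```

```bash
cat >> h.py <<'E'
def backwall():
    p,psi,s=pose();c=calibration('wrist');im,d=capture('wrist');P=cloud(c,d)
    a=np.radians(psi-90);u=np.array([np.cos(a),np.sin(a)]);n=np.array([-u[1],u[0]])
    q=P[d>.05];x=(q[:,:2]-p[:2])@u;y=(q[:,:2]-p[:2])@n;z=q[:,2]-p[2]
    k=(abs(y)>.020)&(abs(y)<.031)&(x>-.045)&(x<.04)&(q[:,2]>.008)&(z<-.012)
    X,Z=x[k],z[k];print('bw n',k.sum(),'z',Z.min(),Z.max())
    for z0 in np.arange(-.08,-.01,.006):
        kk=abs(Z-z0)<.003
        if kk.sum()>4: print(round(z0,3),kk.sum(),round(float(np.median(X[kk])),4))
    kk=(Z>-.06)&(Z<-.025);f=np.polyfit(Z[kk],X[kk],1);print('tilt nose-down deg',np.degrees(np.arctan(f[0])))
    return im
E
python3 - <<'E'
from h import *
backwall()
E
```

```text
bw n 725 z -0.060939619662000885 -0.024085417793736283
-0.062 38 0.0077
-0.056 150 0.0081
-0.05 141 0.0091
-0.044 133 0.0101
-0.038 143 0.011
-0.032 94 0.0118
-0.026 26 0.0122
tilt nose-down deg 8.747554036100752
```

Call:
send_rows(plan=[[255,0.009,0,0,0],[255,0.009,0,0,0],[255,0,0,0.006,0],[255,0,0,0.006,0],[255,0,0,0,0],[255,-0.003,0,0,0],[255,-0.003,0,-0.001,0],[255,-0.002,0,-0.002,0],[255,-0.002,0,-0.002,0],[255,-0.002,0,-0.002,0],[255,-0.002,0,-0.002,0],[255,-0.002,0,-0.002,0],[255,0,0,0,0]])

```text
time_s: 15.08
position: [0.4054, -0.3004, 0.0871]
tcp_rot: [[-0.996, -0.089, 0.002], [-0.089, 0.996, -0.002], [-0.002, -0.002, -1.0]]
force: [-0.7, -0.7, -1.8]
opening: 0.229
grasp_force: 30.0
```

Run:
```python
from h import *
p,psi,s=pose();print(p,s['force'],np.hypot(p[0]-.6155,p[1]+.281)-.13)
backwall()
```

```text
[ 0.40539731 -0.30044081  0.08707365] [-0.71965461 -0.72577622 -1.80589685] 0.08100019828636745
bw n 738 z -0.06111689676017433 -0.024458168735602318
-0.062 37 0.0077
-0.056 156 0.008
-0.05 136 0.0091
-0.044 137 0.0101
-0.038 148 0.0111
-0.032 97 0.0117
-0.026 27 0.0122
tilt nose-down deg 8.890811561683435
```

Call:
send_rows(plan=[[255,0.008,0,0,0],[255,0.008,0,0,0],[255,0,0,0.006,0],[255,0,0,0.006,0],[255,0,0,0,0],[255,-0.004,0,0,0],[255,-0.003,0,0,0],[255,-0.003,0,0,0],[255,0,0,0,0]])

```text
time_s: 15.88
position: [0.3977, -0.3001, 0.074]
tcp_rot: [[-0.996, -0.091, -0.003], [-0.091, 0.996, 0.001], [0.003, 0.001, -1.0]]
force: [-4.6, -1.9, -2.2]
opening: 0.228
grasp_force: 30.0
```

Call:
send_rows(plan=[[255,-0.003,0,-0.001,0],[255,-0.002,0,-0.002,0],[255,-0.002,0,-0.002,0],[255,0,0,0,0]])

```text
time_s: 16.22
position: [0.4038, -0.2992, 0.0793]
tcp_rot: [[-0.996, -0.091, -0.004], [-0.091, 0.996, 0.002], [0.004, 0.002, -1.0]]
force: [-7.1, -2.2, 0.4]
opening: 0.229
grasp_force: 30.0
```

Call:
send_rows(plan=[[255,-0.0025,0,-0.002,0],[255,-0.0025,0,-0.0025,0],[255,-0.0025,0,-0.0025,0],[255,-0.0025,0,-0.0025,0],[255,0,0,0,0]])

```text
time_s: 16.63
position: [0.4151, -0.2983, 0.0887]
tcp_rot: [[-0.996, -0.09, -0.001], [-0.09, 0.996, 0.001], [0.001, 0.001, -1.0]]
force: [-3.2, -1.5, -3.7]
opening: 0.229
grasp_force: 30.0
```

Run:
```python
from h import *
p,psi,s=pose();print(p,s['force'],np.hypot(p[0]-.6155,p[1]+.281)-.13)
backwall()
```

```text
[ 0.41512252 -0.29832504  0.08872991] [-3.21128828 -1.51681192 -3.72922896] 0.07112506091093213
bw n 1685 z -0.07054874010092141 -0.02614420644653742
-0.068 6 0.0272
-0.062 80 -0.006
-0.056 259 -0.0047
-0.05 285 -0.0026
-0.044 309 -0.0005
-0.038 293 0.0016
-0.032 289 0.0039
-0.026 164 0.0054
tilt nose-down deg 19.47740722785171
```

Run:
```python
from h import *
c=calibration('top')
print('brush face',onplane(c,[(283.5,160),(283.5,190),(283.5,225)],.14)[:,:2],'axle end',onplane(c,[(289,192),(293,194)],.135)[:,:2])
a=np.load('top.npz');P=np.load('P.npy');ok=a['d']>.3
for z0 in (.12,.14,.16,.18,.2):
    q=P[ok&(abs(P[...,2]-z0)<.01)&(P[...,1]<-.09)&(P[...,1]>-.2)&(P[...,0]>.44)&(P[...,0]<.68)]
    if len(q): k=q[:,1].argsort()[:5];print(z0,len(q),np.round(q[k],3).tolist())
p,psi,s=pose();print(p,psi)
A=np.array([.6155,-.2805]);u=np.array([np.cos(np.radians(-13.5)),np.sin(np.radians(-13.5))])
t=A-.175*u;print(t)
plan(p,psi,[(p[0]-.005,p[1],.19,0,4),(t[0],t[1],.19,76.5-psi,4),(t[0],t[1],.145,0,3)],255)
```

```text
brush face [[ 0.63992296 -0.13062628]
 [ 0.56601635 -0.12898249]
 [ 0.48182628 -0.12711111]] axle end [[ 0.5619617  -0.14193988]
 [ 0.55684013 -0.15134702]]
0.12 5 [[0.553, -0.151, 0.129], [0.477, -0.116, 0.129], [0.477, -0.111, 0.13], [0.477, -0.104, 0.128], [0.477, -0.102, 0.129]]
0.14 132 [[0.566, -0.152, 0.139], [0.564, -0.152, 0.137], [0.561, -0.151, 0.137], [0.559, -0.151, 0.138], [0.556, -0.151, 0.14]]
0.16 126 [[0.558, -0.137, 0.153], [0.641, -0.13, 0.162], [0.638, -0.13, 0.164], [0.635, -0.13, 0.165], [0.617, -0.129, 0.17]]
0.18 263 [[0.628, -0.13, 0.179], [0.625, -0.13, 0.182], [0.624, -0.13, 0.178], [0.622, -0.13, 0.175], [0.62, -0.13, 0.176]]
0.2 431 [[0.595, -0.129, 0.205], [0.594, -0.129, 0.199], [0.592, -0.129, 0.2], [0.591, -0.129, 0.193], [0.58, -0.129, 0.208]]
[ 0.41507306 -0.29834388  0.08866948] 95.14509012129749
[ 0.44533526 -0.23964706]
[[255.0,0.0012,0.0001,-0.0253,-0.0],[255.0,0.0012,0.0001,-0.0253,-0.0],[255.0,0.0012,0.0001,-0.0253,-0.0],[255.0,0.0012,0.0001,-0.0253,-0.0],[255.0,-0.0101,0.0138,-0.0,0.0814],[255.0,-0.0089,0.0146,-0.0,0.0814],[255.0,-0.0077,0.0153,-0.0,0.0814],[255.0,-0.0065,0.0159,-0.0,0.0814],[255.0,0.0,0.0,0.015,-0.0],[255.0,0.0,0.0,0.015,-0.0],[255.0,0.0,0.0,0.015,-0.0]]
```

Call:
send_rows(plan=[[255,0.001,0,-0.025,0],[255,0.001,0,-0.025,0],[255,0.001,0,-0.025,0],[255,0.001,0,-0.025,0],[255,-0.01,0.014,0,0.081],[255,-0.009,0.0145,0,0.081],[255,-0.0075,0.0155,0,0.081],[255,-0.0065,0.016,0,0.081],[255,0,0,0.015,0],[255,0,0,0.015,0],[255,0,0,0.015,0],[255,0,0,0,0],[255,0,0,0,0]])

```text
time_s: 17.77
position: [0.4469, -0.2399, 0.1437]
tcp_rot: [[-0.973, 0.233, 0.001], [0.233, 0.973, 0.001], [-0.0, 0.001, -1.0]]
force: [0.3, 0.3, -0.6]
opening: 0.226
grasp_force: 30.0
```

Run:
```python
from h import *
p,psi,s=pose();print(p,psi,s['force'])
backwall()
im,d=capture('top');cv2.imwrite('pics/t5.png',cv2.resize(im[165:265,290:410],None,fx=6,fy=6,interpolation=cv2.INTER_CUBIC)[:600])
A=np.array([.6155,-.2805]);u=np.array([np.cos(np.radians(-13.5)),np.sin(np.radians(-13.5))]);n=np.array([-u[1],u[0]])
print('R',-(p[:2]-A)@u,'lat',(p[:2]-A)@n)
```

```text
[ 0.44687283 -0.23986783  0.14372704] 76.5492560620203 [ 0.29585062  0.28357472 -0.56004291]
bw n 1822 z -0.1356052870484086 -0.02633795314395662
-0.062 95 -0.0073
-0.056 274 -0.0059
-0.05 290 -0.0037
-0.044 327 -0.0014
-0.038 315 0.0008
-0.032 307 0.0032
-0.026 173 0.0047
tilt nose-down deg 19.995777677144908
R 0.17345337461162713 lat 0.00014426496645826792
```

View pics/t5.png

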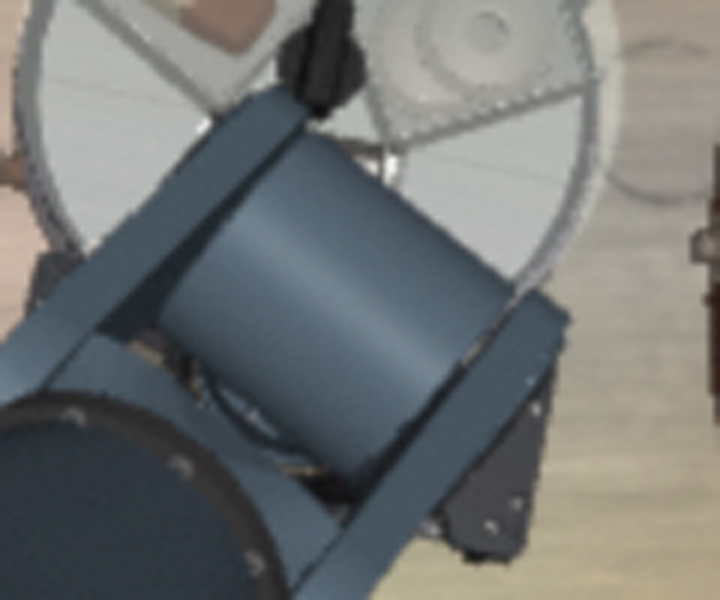

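Arm hides the tray from above; pose numbers say tip on the midline at 98 mm from the axis, 20° nose-down. Lowering to the tray floor.

Call:
send_rows(plan=[[255,0,0,0.01,0],[255,0,0,0.01,0],[255,0,0,0.006,0],[255,0,0,0,0],[255,0,0,0.002,0],[255,0,0,0,0]])

```text
time_s: 18.37
position: [0.4462, -0.2402, 0.1155]
tcp_rot: [[-0.973, 0.233, -0.0], [0.233, 0.973, 0.0], [0.001, 0.0, -1.0]]
force: [-0.2, -0.2, -1.7]
opening: 0.232
grasp_force: 30.0
```

Call:
send_rows(plan=[[255,0,0,0.0015,0],[255,0,0,0,0],[255,0,0,0.0015,0],[255,0,0,0,0]])

```text
time_s: 18.7
position: [0.4462, -0.2403, 0.1137]
tcp_rot: [[-0.973, 0.232, 0.0], [0.232, 0.973, -0.001], [-0.0, -0.0, -1.0]]
force: [-2.6, 1.3, 5.1]
opening: 0.227
grasp_force: 30.0
```

Call:
send_rows(plan=[[255,-0.005,0,-0.0005,0],[255,-0.005,0,0,0],[255,-0.005,0,0,0],[255,-0.005,0,0,0],[255,-0.005,0,0,0],[255,0,0,0,0]])

```text
time_s: 19.2
position: [0.4702, -0.2456, 0.1139]
tcp_rot: [[-0.973, 0.232, -0.002], [0.232, 0.973, 0.001], [0.002, 0.0, -1.0]]
force: [-4.7, 0.6, 7.0]
opening: 0.226
grasp_force: 30.0
```

Call:
send_rows(plan=[[255,-0.005,0,0,0],[255,-0.005,0,0,0],[255,-0.005,0,0,0],[255,0,0,0,0]])

```text
time_s: 19.53
position: [0.4844, -0.2488, 0.114]
tcp_rot: [[-0.973, 0.232, -0.003], [0.232, 0.973, 0.001], [0.003, 0.001, -1.0]]
force: [-4.8, 1.2, 5.9]
opening: 0.226
grasp_force: 30.0
```

Call:
send_rows(plan=[[255,-0.005,0,0,0],[255,-0.005,0,0,0],[255,-0.005,0,0,0],[255,0,0,0,0]])

```text
time_s: 19.87
position: [0.4988, -0.2522, 0.114]
tcp_rot: [[-0.973, 0.232, -0.003], [0.232, 0.973, 0.002], [0.004, 0.001, -1.0]]
force: [-6.0, 2.4, 8.0]
opening: 0.227
grasp_force: 30.0
```

Run:
```python
from h import *
p,psi,s=pose();print(p,psi,s['force'])
backwall()
A=np.array([.6155,-.2805]);u=np.array([np.cos(np.radians(-13.5)),np.sin(np.radians(-13.5))]);n=np.array([-u[1],u[0]])
print('R',-(p[:2]-A)@u,'lat',(p[:2]-A)@n)
# scene camera: what z/positions of nuts (points in the tray region)
im,d=capture('scene');c=calibration('scene');P=cloud(c,d);cv2.imwrite('pics/s2.png',im)
q=P[d>.1];R=-(q[:,:2]-A)@u;y=(q[:,:2]-A)@n
for r0 in np.arange(.02,.12,.008):
    k=(abs(R-r0)<.004)&(abs(y)<.03)&(q[:,2]>.015)&(q[:,2]<.1);print(round(r0,3),k.sum(),np.round(np.percentile(q[k,2],[10,50,90]),3) if k.sum() else '')
```

```text
[ 0.49883257 -0.25218538  0.11398378] 76.60224266007745 [-5.98727498  2.36091613  7.97430699]
bw n 2204 z -0.10597993798432358 -0.026190560472281257
-0.08 94 -0.0296
-0.062 82 -0.0074
-0.056 277 -0.006
-0.05 286 -0.0037
-0.044 335 -0.0015
-0.038 307 0.0007
-0.032 304 0.003
-0.026 170 0.0047
tilt nose-down deg 19.699658947638465
R 0.12005381223666585 lat 0.0002968124844589994
0.02 144 [0.062 0.065 0.097]
0.028 223 [0.039 0.054 0.088]
0.036 32 [0.037 0.049 0.052]
0.044 38 [0.04  0.049 0.053]
0.052 75 [0.039 0.047 0.056]
0.06 62 [0.04  0.045 0.054]
0.068 68 [0.041 0.046 0.049]
0.076 39 [0.04  0.045 0.055]
0.084 32 [0.045 0.054 0.064]
0.092 15 [0.055 0.06  0.065]
0.1 5 [0.024 0.065 0.07 ]
0.108 32 [0.024 0.025 0.052]
0.116 160 [0.023 0.029 0.086]
```

Call:
send_rows(plan=[[255,-0.005,0,0,0],[255,-0.005,0,0,0],[255,0,0,0,0]])

```text
time_s: 20.22
position: [0.5064, -0.2537, 0.1143]
tcp_rot: [[-0.973, 0.231, -0.008], [0.231, 0.973, 0.004], [0.009, 0.002, -1.0]]
force: [-9.6, 1.5, 12.5]
opening: 0.231
grasp_force: 30.0
```

Call:
send_rows(plan=[[255,-0.003,0,0,0],[255,-0.003,0,0,0],[255,0,0,0,0]])

```text
time_s: 20.47
position: [0.5113, -0.2548, 0.1144]
tcp_rot: [[-0.973, 0.231, -0.01], [0.231, 0.973, 0.004], [0.011, 0.002, -1.0]]
force: [-11.4, 3.4, 15.4]
opening: 0.226
grasp_force: 30.0
```

```bash
cat >> h.py <<'E'
A=np.array([.6155,-.2805]);U=np.array([np.cos(np.radians(-13.5)),np.sin(np.radians(-13.5))]);N=np.array([-U[1],U[0]])
def tray(view=None):
    p,psi,s=pose();print(p,psi,s['force'],s['time_s'],'R',-(p[:2]-A)@U,'lat',(p[:2]-A)@N)
    im,d=capture('scene');c=calibration('scene');P=cloud(c,d)
    q=P[d>.1];R=-(q[:,:2]-A)@U;y=(q[:,:2]-A)@N
    for r0 in np.arange(.02,.12,.008):
        k=(abs(R-r0)<.004)&(abs(y)<.03)&(q[:,2]>.015)&(q[:,2]<.1);print(round(r0,3),k.sum(),np.round(np.percentile(q[k,2],[10,50,90]),3) if k.sum() else '')
    return im
E
python3 - <<'E'
from h import *
tray();backwall()
E
```

```text
[ 0.51126348 -0.25477239  0.11436146] 76.63243972589848 [-11.39534816   3.36358085  15.43936918] 20.4667 R 0.10736245056513595 lat 0.000683218657183414
0.02 145 [0.063 0.068 0.098]
0.028 199 [0.044 0.061 0.088]
0.036 46 [0.039 0.051 0.055]
0.044 51 [0.043 0.051 0.058]
0.052 83 [0.043 0.047 0.056]
0.06 36 [0.045 0.048 0.052]
0.068 43 [0.048 0.051 0.056]
0.076 23 [0.053 0.061 0.066]
0.084 9 [0.059 0.065 0.069]
0.092 6 [0.055 0.063 0.076]
0.1 60 [0.024 0.025 0.087]
0.108 231 [0.025 0.072 0.083]
0.116 229 [0.024 0.057 0.074]
bw n 2571 z -0.099780832553886 -0.025817221857185102
-0.08 87 -0.0421
-0.068 5 0.0268
-0.062 78 -0.0078
-0.056 275 -0.0063
-0.05 286 -0.0041
-0.044 326 -0.0018
-0.038 299 0.0005
-0.032 317 0.0029
-0.026 165 0.0045
tilt nose-down deg 20.554560414595286
```

Call:
send_rows(plan=[[255,-0.003,0,0,0],[255,-0.003,0,0,0],[255,-0.003,0,0,0],[255,0,0,0,0]])

```text
time_s: 20.9
position: [0.5171, -0.256, 0.1148]
tcp_rot: [[-0.973, 0.231, -0.016], [0.23, 0.973, 0.006], [0.017, 0.003, -1.0]]
force: [-15.6, 3.2, 18.9]
opening: 0.23
grasp_force: 30.0
```

Call:
send_rows(plan=[[255,0.001,0,0.003,0],[255,0.002,0,0.003,0],[255,0.002,0,0.003,0],[255,0.002,0,0.003,0],[255,0.002,0,0.003,0],[255,0,0,0,0]])

```text
time_s: 21.4
position: [0.5107, -0.2543, 0.0982]
tcp_rot: [[-0.973, 0.231, -0.01], [0.231, 0.973, 0.005], [0.011, 0.003, -1.0]]
force: [-9.6, 2.6, 9.5]
opening: 0.226
grasp_force: 30.0
```

Run:
```python
from h import *
tray();backwall()
```

```text
[ 0.51069422 -0.25425237  0.09821547] 76.61569427165632 [-9.64738522  2.61108523  9.51555734] 21.4 R 0.10803737080619688 lat 0.0010559787494398985
0.02 129 [0.063 0.064 0.09 ]
0.028 193 [0.042 0.055 0.084]
0.036 50 [0.039 0.05  0.054]
0.044 63 [0.04  0.047 0.056]
0.052 90 [0.041 0.045 0.055]
0.06 55 [0.039 0.045 0.048]
0.068 63 [0.041 0.046 0.053]
0.076 27 [0.036 0.042 0.047]
0.084 5 [0.045 0.048 0.061]
0.092 6 [0.054 0.062 0.066]
0.1 44 [0.024 0.074 0.096]
0.108 309 [0.025 0.054 0.075]
0.116 157 [0.023 0.029 0.094]
bw n 2408 z -0.09007326736276253 -0.021907351881907677
-0.08 17 -0.0444
-0.074 662 -0.0041
-0.068 194 -0.0116
-0.062 72 -0.0413
-0.056 196 -0.0026
-0.05 222 -0.0015
-0.044 250 -0.0003
-0.038 225 0.0009
-0.032 247 0.0021
-0.026 298 0.0033
-0.02 16 0.0042
tilt nose-down deg 11.204340570558767
```

Call:
send_rows(plan=[[255,0.002,0,0.003,0],[255,0.002,0,0.003,0],[255,0.002,0,0.003,0],[255,0.003,0,0.003,0],[255,0.003,0,0.003,0],[255,0,0,0,0]])

```text
time_s: 22.0
position: [0.5036, -0.2537, 0.0829]
tcp_rot: [[-0.973, 0.233, -0.0], [0.233, 0.973, 0.0], [0.0, 0.0, -1.0]]
force: [-1.3, 1.0, 2.6]
opening: 0.224
grasp_force: 30.0
```

Run:
```python
from h import *
tray();backwall()
```

```text
[ 0.50358152 -0.25367235  0.08286398] 76.54158001693085 [-1.34499328  1.02743161  2.60038273] 22.0 R 0.11508895072855786 lat -4.0452400640999975e-05
0.02 119 [0.055 0.066 0.095]
0.028 148 [0.04  0.052 0.064]
0.036 54 [0.037 0.048 0.053]
0.044 55 [0.037 0.045 0.053]
0.052 101 [0.036 0.042 0.053]
0.06 71 [0.032 0.039 0.044]
0.068 69 [0.03  0.04  0.043]
0.076 79 [0.027 0.034 0.045]
0.084 15 [0.028 0.028 0.031]
0.092 1 [0.058 0.058 0.058]
0.1 1 [0.053 0.053 0.053]
0.108 184 [0.025 0.045 0.078]
0.116 168 [0.023 0.031 0.087]
bw n 1903 z -0.07504658806710846 -0.019894956214485587
-0.074 62 -0.0409
-0.068 65 -0.0392
-0.062 289 0.0006
-0.056 580 -0.0005
-0.05 264 -0.0323
-0.044 127 0.0056
-0.038 145 0.0057
-0.032 162 0.0059
-0.026 137 0.0059
-0.02 72 0.006
tilt nose-down deg 21.56506598639749
```

Levelled: back wall vertical at R≈109 mm, so the tip is at ≈26 mm, fully under the nuts. The handle has crept 15 mm in the pads; regrip it centred.

Call:
send_rows(plan=[[140,0,0,0,0],[140,0,0,0,0],[140,0,0,0,0],[140,0,0,0,0],[140,0.005,0,0,0],[140,0.005,0,0,0],[140,0.004,0,0,0],[140,0,0,0,0],[255,0,0,0,0],[255,0,0,0,0],[255,0,0,0,0],[255,0,0,0,0],[255,0,0,0,0],[255,0,0,0,0],[255,0,0,0,0]])

```text
time_s: 23.35
position: [0.4903, -0.2507, 0.0834]
tcp_rot: [[-0.973, 0.233, 0.0], [0.233, 0.973, -0.0], [-0.0, -0.0, -1.0]]
force: [1.1, 0.6, 0.0]
opening: 0.224
grasp_force: 30.0
```

Run:
```python
from h import *
tray();s=read_state();print(s['opening'],s['grasp_force']);backwall()
```

```text
[ 0.49033061 -0.25069285  0.08341964] 76.55090254296101 [1.08625119 0.61868382 0.04057875] 23.35 R 0.12866929205870395 lat -0.00023663729389032033
0.02 145 [0.053 0.065 0.097]
0.028 191 [0.041 0.055 0.09 ]
0.036 49 [0.037 0.049 0.053]
0.044 58 [0.037 0.047 0.052]
0.052 105 [0.037 0.041 0.052]
0.06 60 [0.032 0.038 0.042]
0.068 71 [0.032 0.039 0.042]
0.076 90 [0.026 0.033 0.045]
0.084 52 [0.026 0.037 0.05 ]
0.092 16 [0.034 0.042 0.05 ]
0.1 0 
0.108 127 [0.025 0.041 0.06 ]
0.116 141 [0.023 0.029 0.057]
0.22925949242242735 29.974498124211095
bw n 920 z -0.07539402391087988 -0.03519154313929396
-0.074 67 -0.0269
-0.068 67 -0.0256
-0.062 230 0.0096
-0.056 307 0.0097
-0.05 188 -0.0204
-0.044 38 0.0186
-0.038 23 0.0186
tilt nose-down deg -8.648238959148882
```

Call:
send_rows(plan=[[255,0.0005,0,-0.002,0],[255,0.0005,0,-0.003,0],[255,0,0,-0.003,0],[255,0.002,0,-0.001,0],[255,0.002,0,0,0],[255,0.002,0,0,0],[255,0.001,0,0,0],[255,0,0,-0.002,0],[255,0,0,-0.004,0],[255,0,0,-0.005,0],[255,0,0,-0.005,0],[255,0,0,-0.005,0],[255,0,0,-0.003,0],[255,0,0,0,0]])

```text
time_s: 24.62
position: [0.4829, -0.2492, 0.1174]
tcp_rot: [[-0.973, 0.233, 0.002], [0.233, 0.973, -0.001], [-0.002, -0.001, -1.0]]
force: [0.1, -0.1, -3.1]
opening: 0.226
grasp_force: 30.0
```

Run:
```python
from h import *
im=tray();cv2.imwrite('pics/s3.png',im);backwall()
```

```text
[ 0.48290169 -0.24920989  0.11742811] 76.55373901246885 [ 0.07764296 -0.13642897 -3.09770299] 24.6167 R 0.1362391393498233 lat -0.0005288966807731235
0.02 134 [0.063 0.069 0.098]
0.028 117 [0.031 0.065 0.094]
0.036 40 [0.024 0.069 0.073]
0.044 83 [0.064 0.078 0.087]
0.052 79 [0.059 0.077 0.087]
0.06 125 [0.068 0.074 0.086]
0.068 80 [0.025 0.072 0.076]
0.076 79 [0.063 0.073 0.078]
0.084 93 [0.034 0.068 0.08 ]
0.092 56 [0.025 0.069 0.084]
0.1 65 [0.024 0.025 0.085]
0.108 56 [0.024 0.025 0.026]
0.116 251 [0.024 0.064 0.09 ]
bw n 911 z -0.10894466955300437 -0.03505903832511163
-0.08 35 -0.0126
-0.062 6 0.0187
-0.056 60 0.0189
-0.05 63 0.019
-0.044 39 0.0184
-0.038 23 0.0184
tilt nose-down deg -1.7315308352263992
```

Run:
```python
from h import *
p,psi,s=pose()
plan(p,psi,[(p[0],p[1],.155,0,6),(.3426,-.2178,.16,110-psi,18),(.3426,-.2178,.12,0,5)],255)
# re-measure the dish from saved first image: floor circle
a=np.load('top.npz');c=calibration('top');P=np.load('P.npy');im=a['im']
rim=(a['d']>.3)&(P[...,2]>.026)&(P[...,2]<.045)&(np.hypot(P[...,0]-.43,P[...,1]+.186)<.072)&(np.hypot(P[...,0]-.43,P[...,1]+.186)>.05)
q=P[rim][:,:2];M=np.c_[2*q,np.ones(len(q))];s=np.linalg.lstsq(M,(q**2).sum(1),rcond=None)[0];print('dish',s[:2],np.sqrt(s[2]+s[:2]@s[:2]),len(q))
```

```text
[[255.0,0.0,0.0,-0.0064,-0.0],[255.0,0.0,0.0,-0.0064,-0.0],[255.0,0.0,0.0,-0.0064,-0.0],[255.0,0.0,0.0,-0.0064,-0.0],[255.0,0.0,0.0,-0.0064,-0.0],[255.0,0.0,0.0,-0.0064,-0.0],[255.0,0.008,-0.0001,-0.0003,-0.0324],[255.0,0.008,0.0001,-0.0003,-0.0324],[255.0,0.0079,0.0004,-0.0003,-0.0324],[255.0,0.0079,0.0006,-0.0003,-0.0324],[255.0,0.0079,0.0009,-0.0003,-0.0324],[255.0,0.0079,0.0012,-0.0003,-0.0324],[255.0,0.0078,0.0014,-0.0003,-0.0324],[255.0,0.0078,0.0017,-0.0003,-0.0324],[255.0,0.0077,0.0019,-0.0003,-0.0324],[255.0,0.0077,0.0022,-0.0003,-0.0324],[255.0,0.0076,0.0024,-0.0003,-0.0324],[255.0,0.0075,0.0027,-0.0003,-0.0324],[255.0,0.0074,0.0029,-0.0003,-0.0324],[255.0,0.0073,0.0031,-0.0003,-0.0324]]
[[255.0,0.0072,0.0034,-0.0003,-0.0324],[255.0,0.0071,0.0036,-0.0003,-0.0324],[255.0,0.007,0.0038,-0.0003,-0.0324],[255.0,0.0068,0.0041,-0.0003,-0.0324],[255.0,0.0,0.0,0.008,-0.0],[255.0,0.0,0.0,0.008,-0.0],[255.0,0.0,0.0,0.008,-0.0],[255.0,0.0,0.0,0.008,-0.0],[255.0,0.0,0.0,0.008,-0.0]]
dish [ 0.42892665 -0.18562875] 0.05847816577673728 241
```

Call:
send_rows(plan=[[255,0,0,-0.005,0],[255,0,0,-0.008,0],[255,0,0,-0.008,0],[255,0,0,-0.008,0],[255,0,0,-0.006,0],[255,0,0,-0.003,0],[255,0.003,0,0,-0.01],[255,0.005,0,0,-0.022],[255,0.008,0.0005,0,-0.0324],[255,0.008,0.0005,0,-0.0324],[255,0.008,0.001,0,-0.0324],[255,0.008,0.001,0,-0.0324],[255,0.008,0.0015,0,-0.0324],[255,0.008,0.0015,0,-0.0324],[255,0.0075,0.002,0,-0.0324],[255,0.0075,0.002,0,-0.0324],[255,0.0075,0.0025,0,-0.0324],[255,0.0075,0.0025,0,-0.0324],[255,0.0075,0.003,0,-0.0324],[255,0.0075,0.003,0,-0.0324]])

```text
time_s: 26.38
position: [0.3809, -0.2233, 0.1543]
tcp_rot: [[-0.982, -0.187, -0.0], [-0.187, 0.982, 0.0], [0.0, 0.0, -1.0]]
force: [-0.7, 0.0, -4.0]
opening: 0.226
grasp_force: 30.0
```

Call:
send_rows(plan=[[255,0.007,0.0035,0,-0.0324],[255,0.007,0.0035,0,-0.0324],[255,0.007,0.004,0,-0.0324],[255,0.007,0.004,0,-0.0324],[255,0.005,0.003,0,-0.0324],[255,0.003,0.001,0,0],[255,0,0,0,0],[255,0,0,0,0]])

```text
time_s: 27.05
position: [0.3422, -0.2146, 0.1545]
tcp_rot: [[-0.94, -0.34, 0.001], [-0.34, 0.94, -0.001], [-0.0, -0.001, -1.0]]
force: [-0.3, -0.0, -4.0]
opening: 0.227
grasp_force: 30.0
```

Run:
```python
from h import *
p,psi,s=pose();print(p,psi,s['force'],s['time_s'])
backwall()
plan(p,psi,[(.3426,-.2178,.105,110-psi,6)],255)
im,d=capture('scene');cv2.imwrite('pics/s4.png',cv2.resize(im[200:380,190:400],None,fx=3,fy=3,interpolation=cv2.INTER_CUBIC))
# scoop content heights seen from scene and top
for nm in('scene','top'):
    if nm=='top': im,d=capture(nm)
    c=calibration(nm);P=cloud(c,d);q=P[d>.1]
    a=np.radians(psi-90);u=np.array([np.cos(a),np.sin(a)]);n=np.array([-u[1],u[0]])
    x=(q[:,:2]-p[:2])@u;y=(q[:,:2]-p[:2])@n;z=q[:,2]-p[2]+.059
    for x0 in np.arange(.03,.12,.01):
        k=(abs(x-x0)<.005)&(abs(y)<.027)&(z<.06)&(z>-.01);print(nm,round(x0,3),k.sum(),np.round(np.percentile(z[k],[10,50,90]),3) if k.sum() else '')
```

```text
[ 0.34217249 -0.21463787  0.1544764 ] 109.88627032835241 [-0.29833816 -0.02647655 -3.96133307] 27.05
bw n 345 z -0.14525011274720703 -0.034549561729203315
-0.056 63 0.0194
-0.05 60 0.0193
-0.044 38 0.0189
-0.038 21 0.0188
tilt nose-down deg -1.6899393658337734
[[255.0,0.0001,-0.0005,0.0082,-0.0003],[255.0,0.0001,-0.0005,0.0082,-0.0003],[255.0,0.0001,-0.0005,0.0082,-0.0003],[255.0,0.0001,-0.0005,0.0082,-0.0003],[255.0,0.0001,-0.0005,0.0082,-0.0003],[255.0,0.0001,-0.0005,0.0082,-0.0003]]
scene 0.03 0 
scene 0.04 0 
scene 0.05 22 [0.008 0.012 0.015]
scene 0.06 73 [0.007 0.014 0.016]
scene 0.07 129 [0.009 0.015 0.026]
scene 0.08 101 [0.014 0.018 0.028]
scene 0.09 70 [0.012 0.023 0.029]
scene 0.1 32 [0.009 0.014 0.016]
scene 0.11 0 
top 0.03 0 
top 0.04 0 
top 0.05 0 
top 0.06 0 
top 0.07 0 
top 0.08 11 [-0.001  0.007  0.017]
top 0.09 55 [0.001 0.015 0.03 ]
top 0.1 69 [-0.     0.013  0.026]
top 0.11 0
```

View pics/s4.png

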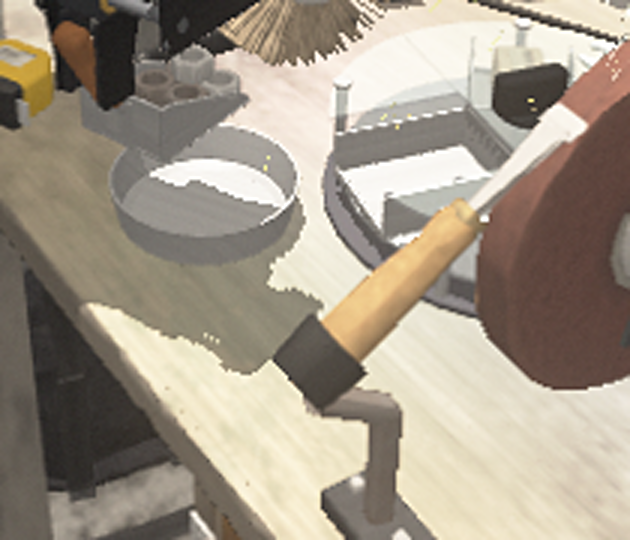

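Picture: scoop, level, holds a heap of nuts at (185,85), over the dish at (205,195); the tray is empty. Lower onto the near rim.

Call:
send_rows(plan=[[255,0,-0.001,0.005,0],[255,0,-0.001,0.01,0],[255,0,-0.001,0.01,0],[255,0,0,0.01,0],[255,0,0,0.01,0],[255,0,0,0.007,0],[255,0,0,0.004,0],[255,0,0,0,0],[255,0,0,0.0015,0],[255,0,0,0.0015,0],[255,0,0,0.001,0],[255,0,0,0,0]])

```text
time_s: 28.2
position: [0.3431, -0.2172, 0.0945]
tcp_rot: [[-0.94, -0.341, 0.0], [-0.341, 0.94, -0.0], [-0.0, -0.001, -1.0]]
force: [0.1, 0.2, -3.9]
opening: 0.228
grasp_force: 30.0
```

Call:
send_rows(plan=[[255,0,0,0.001,0],[255,0,0,0.001,0],[255,0,0,0,0]])

```text
time_s: 28.45
position: [0.3429, -0.2174, 0.0932]
tcp_rot: [[-0.94, -0.341, 0.001], [-0.341, 0.94, -0.001], [-0.0, -0.001, -1.0]]
force: [-2.8, -0.0, 9.5]
opening: 0.227
grasp_force: 30.0
```

Call:
send_rows(plan=[[255,0,0,-0.001,0],[255,0,0,0,0],[165,0,0,0,0],[160,0,0,0,0],[160,0,0,0,0],[160,0,0,0,0],[160,0,0,0,0],[160,0,0,0,0]])

```text
time_s: 29.12
position: [0.343, -0.2171, 0.0933]
tcp_rot: [[-0.94, -0.341, 0.0], [-0.341, 0.94, -0.0], [-0.0, -0.0, -1.0]]
force: [0.6, 0.4, 0.5]
opening: 0.367
grasp_force: 0.0
```

```bash
cat >> h.py <<'E'
def prof(nms=('scene',),ang=20,c0=(.429,-.186)):
    """profile along heading through dish centre: s=0 at dish centre"""
    a=np.radians(ang);u=np.array([np.cos(a),np.sin(a)]);n=np.array([-u[1],u[0]])
    for nm in nms:
        im,d=capture(nm);c=calibration(nm);P=cloud(c,d);q=P[d>.05]
        x=(q[:,:2]-c0)@u;y=(q[:,:2]-c0)@n
        for x0 in np.arange(-.11,.07,.01):
            k=(abs(x-x0)<.005)&(abs(y)<.026)&(q[:,2]<.14);print(nm,round(x0,3),k.sum(),np.round(np.percentile(q[k,2],[10,50,90]),3) if k.sum() else '')
        rim=(q[:,2]>.026)&(q[:,2]<.042)&(abs(np.hypot(*(q[:,:2]-c0).T)-.06)<.012)
        print('rim z range',np.percentile(q[rim,2],[2,98]) if rim.sum() else '')
    return im
E
python3 - <<'E'
from h import *
p,psi,s=pose();print(p,s['force'],s['opening'],s['grasp_force'],s['time_s'])
prof()
E
```

```text
[ 0.34301526 -0.21708344  0.09331651] [0.59127676 0.38907725 0.52277878] 0.367066790067622 0.0 29.1167
scene -0.11 157 [-0.024 -0.004  0.002]
scene -0.1 485 [0.    0.096 0.127]
scene -0.09 225 [0.    0.087 0.11 ]
scene -0.08 131 [-0.001  0.001  0.096]
scene -0.07 230 [-0.001  0.045  0.054]
scene -0.06 423 [0.    0.026 0.072]
scene -0.05 94 [-0.     0.001  0.075]
scene -0.04 1 [-0. -0. -0.]
scene -0.03 0 
scene -0.02 2 [0.005 0.005 0.005]
scene -0.01 4 [0.002 0.004 0.005]
scene -0.0 11 [0.004 0.023 0.024]
scene 0.01 33 [0.014 0.017 0.02 ]
scene 0.02 16 [0.004 0.005 0.006]
scene 0.03 112 [0.004 0.005 0.017]
scene 0.04 115 [0.004 0.013 0.027]
scene 0.05 198 [0.008 0.021 0.031]
scene 0.06 48 [0.025 0.032 0.034]
rim z range [0.02626159 0.04078357]
```

```bash
cat >> h.py <<'E'
def handle(nms=('wrist','scene')):
    p,psi,s=pose();a=np.radians(psi-90);u=np.array([np.cos(a),np.sin(a)]);n=np.array([-u[1],u[0]])
    for nm in nms:
        c=calibration(nm);im,d=capture(nm);P=cloud(c,d);hsv=cv2.cvtColor(im,cv2.COLOR_BGR2HSV)
        m=(d>.05)&(hsv[...,0]<16)&(hsv[...,1]>130)&(hsv[...,2]>40)&(np.hypot(P[...,0]-p[0],P[...,1]-p[1])<.08)&(P[...,2]>.01)&(P[...,2]<.17)
        q=P[m];x=(q[:,:2]-p[:2])@u;y=(q[:,:2]-p[:2])@n;z=q[:,2]-p[2]
        print(nm,len(q))
        for z0 in np.arange(-.06,.06,.01):
            k=abs(z-z0)<.005
            if k.sum()>3: print('  z',round(z0,3),k.sum(),'x',np.round(np.percentile(x[k],[5,50,95]),4),'y',np.round(np.percentile(y[k],[5,50,95]),4))
E
python3 - <<'E'
from h import *
handle()
E
```

```text
wrist 853
  z 0.0 8 x [0.0268 0.0274 0.0284] y [-0.0085 -0.0075  0.0097]
  z 0.01 303 x [0.0236 0.0248 0.0275] y [-0.0078 -0.0004  0.0093]
  z 0.02 416 x [0.0234 0.0245 0.027 ] y [-0.0076 -0.0006  0.0091]
  z 0.03 126 x [0.0233 0.0241 0.0254] y [-0.0069 -0.0001  0.0075]
scene 18
  z -0.01 9 x [0.0286 0.0332 0.0359] y [-0.0106 -0.0091 -0.0088]
  z 0.0 8 x [0.0297 0.0328 0.0371] y [-0.0108 -0.0095 -0.008 ]
```

Call:
send_rows(plan=[[150,-0.006,0,-0.002,0],[150,-0.01,0,-0.002,0],[150,-0.01,0,-0.002,0],[150,-0.005,0,0,0],[150,0,0,0,0],[255,0,0,0,0],[255,0,0,0,0],[255,0,0,0,0],[255,0,0,0,0],[255,0,0,0,0],[255,0,0,0,0],[255,0,0,-0.003,0],[255,0,0,-0.003,0],[255,0,0,-0.003,0],[255,0,0,-0.003,0],[255,0,0,0,0]])

```text
time_s: 30.6
position: [0.3724, -0.2068, 0.112]
tcp_rot: [[-0.94, -0.341, 0.001], [-0.341, 0.94, -0.001], [-0.001, -0.001, -1.0]]
force: [0.9, -0.8, -2.7]
opening: 0.224
grasp_force: 30.0
```

Run:
```python
from h import *
p,psi,s=pose();print(p,s['force'],s['opening'],s['grasp_force'],s['time_s'])
prof(('scene','top'))
```

```text
[ 0.37241544 -0.20679396  0.11199019] [ 0.89471623 -0.76163571 -2.67353204] 0.2236515618991355 29.999386046547443 30.6
scene -0.11 158 [-0.024 -0.005  0.002]
scene -0.1 129 [-0.009  0.001  0.002]
scene -0.09 95 [-0.     0.001  0.002]
scene -0.08 100 [-0.001  0.     0.001]
scene -0.07 689 [0.    0.104 0.134]
scene -0.06 635 [0.    0.068 0.107]
scene -0.05 133 [-0.     0.014  0.12 ]
scene -0.04 2 [-0.001 -0.     0.001]
scene -0.03 25 [0.004 0.004 0.005]
scene -0.02 53 [0.003 0.005 0.006]
scene -0.01 45 [0.003 0.004 0.005]
scene -0.0 36 [0.004 0.005 0.006]
scene 0.01 57 [0.004 0.028 0.031]
scene 0.02 26 [0.004 0.029 0.031]
scene 0.03 25 [0.005 0.017 0.021]
scene 0.04 85 [0.005 0.019 0.027]
scene 0.05 216 [0.008 0.022 0.033]
scene 0.06 46 [0.024 0.032 0.035]
rim z range [0.02616644 0.03564058]
top -0.11 0 
top -0.1 0 
top -0.09 0 
top -0.08 0 
top -0.07 0 
top -0.06 0 
top -0.05 0 
top -0.04 0 
top -0.03 0 
top -0.02 0 
top -0.01 0 
top -0.0 0 
top 0.01 0 
top 0.02 0 
top 0.03 0 
top 0.04 25 [0.003 0.007 0.028]
top 0.05 63 [0.008 0.023 0.031]
top 0.06 51 [0.001 0.03  0.038]
rim z range [0.02641977 0.0396941 ]
```

Call:
send_rows(plan=[[255,-0.006,0,-0.004,0],[255,-0.012,0,0,0],[255,0.022,0,0,0],[255,-0.012,0,0,0],[255,-0.012,0,0,0],[255,0.024,0,0,0],[255,-0.012,0,0,0],[255,-0.012,0,0,0],[255,0.024,0,0,0],[255,-0.004,0,0,0],[255,0,0,0,0],[255,0,0,0,0]])

```text
time_s: 31.7
position: [0.3728, -0.2067, 0.1155]
tcp_rot: [[-0.94, -0.341, 0.001], [-0.341, 0.94, -0.001], [-0.001, -0.001, -1.0]]
force: [-0.0, -0.3, -1.8]
opening: 0.228
grasp_force: 30.0
```

Run:
```python
from h import *
p,psi,s=pose();print(p,s['force'],s['opening'],s['grasp_force'],s['time_s'])
prof(('scene',))
backwall()
```

```text
[ 0.3727801  -0.20668363  0.11553825] [-0.00985253 -0.27608055 -1.7960514 ] 0.22831386193532782 29.9997529364191 31.7
scene -0.11 154 [-0.023 -0.004  0.002]
scene -0.1 139 [-0.012  0.001  0.002]
scene -0.09 89 [-0.     0.001  0.002]
scene -0.08 102 [-0.001  0.     0.001]
scene -0.07 617 [0.    0.107 0.134]
scene -0.06 494 [0.    0.078 0.116]
scene -0.05 313 [-0.     0.017  0.101]
scene -0.04 15 [-0.001 -0.     0.001]
scene -0.03 3 [0.004 0.004 0.005]
scene -0.02 47 [0.004 0.005 0.005]
scene -0.01 52 [0.004 0.004 0.005]
scene -0.0 49 [0.004 0.005 0.008]
scene 0.01 27 [0.004 0.005 0.008]
scene 0.02 24 [0.005 0.006 0.018]
scene 0.03 74 [0.005 0.019 0.027]
scene 0.04 158 [0.009 0.021 0.029]
scene 0.05 53 [0.014 0.025 0.031]
scene 0.06 161 [0.02  0.028 0.034]
rim z range [0.02619815 0.03569069]
bw n 1757 z -0.05677006782760188 -0.022759077318045162
-0.056 145 -0.0083
-0.05 337 -0.0059
-0.044 340 -0.0026
-0.038 355 0.0004
-0.032 316 0.0038
-0.026 263 0.0067
tilt nose-down deg 29.013524314502043
```

Run:
```python
from h import *
p,psi,s=pose()
plan(p,psi,[(p[0]-.01,p[1],.2,0,4),(.375,-.305,.2,80-psi,6),(.375,-.305,.12,0,4)],255)
```

```text
[[255.0,0.0023,0.0009,-0.0211,-0.0],[255.0,0.0023,0.0009,-0.0211,-0.0],[255.0,0.0023,0.0009,-0.0211,-0.0],[255.0,0.0023,0.0009,-0.0211,-0.0],[255.0,0.0037,-0.0161,-0.0,0.0871],[255.0,0.0022,-0.0164,-0.0,0.0871],[255.0,0.0008,-0.0165,-0.0,0.0871],[255.0,-0.0006,-0.0165,-0.0,0.0871],[255.0,-0.0021,-0.0164,-0.0,0.0871],[255.0,-0.0035,-0.0162,-0.0,0.0871],[255.0,0.0,0.0,0.02,-0.0],[255.0,0.0,0.0,0.02,-0.0],[255.0,0.0,0.0,0.02,-0.0],[255.0,0.0,0.0,0.02,-0.0]]
```

Call:
send_rows(plan=[[255,0.002,0.001,-0.02,0],[255,0.002,0.001,-0.021,0],[255,0.002,0.001,-0.021,0],[255,0.002,0.001,-0.021,0]])

```text
time_s: 32.13
position: [0.3632, -0.2051, 0.1992]
tcp_rot: [[-0.94, -0.341, -0.0], [-0.341, 0.94, 0.0], [0.0, 0.001, -1.0]]
force: [0.2, -0.1, -1.4]
opening: 0.226
grasp_force: 30.0
```

```bash
cat >> h.py <<'E'
def nuts():
    for nm in('scene','top'):
        im,d=capture(nm);c=calibration(nm);P=cloud(c,d);q=P[(d>.05)]
        rr=np.hypot(q[:,0]-.429,q[:,1]+.186)
        k=(rr<.05)&(q[:,2]>.010)&(q[:,2]<.06);print(nm,'in dish n',k.sum(),'dish px',(rr<.05).sum(),'zmax',q[k,2].max() if k.sum() else '', 'mean',q[k].mean(0) if k.sum() else '')
        cv2.imwrite(f'pics/n_{nm}.png',im); np.savez(f'n_{nm}.npz',im=im,d=d)
        rr2=np.hypot(q[:,0]-A[0],q[:,1]-A[1]);R=-(q[:,:2]-A)@U;y=(q[:,:2]-A)@N
        k=(R>.03)&(R<.11)&(abs(y)<.028)&(q[:,2]<.058);print('  tray z pct',k.sum(),np.round(np.percentile(q[k,2],[5,50,95]),3) if k.sum() else '')
E
python3 - <<'E'
from h import *
p,psi,s=pose();print(p,s['force'],s['time_s']);nuts()
E
```

```text
[ 0.36316779 -0.20513604  0.19918384] [ 0.15776803 -0.05107565 -1.40404725] 32.1333
scene in dish n 499 dish px 1518 zmax 0.03244638374674702 mean [ 0.45256033 -0.17596477  0.01836375]
  tray z pct 341 [0.023 0.025 0.026]
top in dish n 30 dish px 820 zmax 0.03315974903998198 mean [ 0.46274217 -0.15733519  0.02651104]
  tray z pct 648 [0.021 0.025 0.03 ]
```

Call:
send_rows(plan=[[255,0.0035,-0.016,0,0.087],[255,0.002,-0.0165,0,0.087],[255,0.001,-0.0165,0,0.087],[255,-0.0005,-0.0165,0,0.087],[255,-0.002,-0.0165,0,0.087],[255,-0.0035,-0.016,0,0.087],[255,0,0,0.02,0],[255,0,0,0.02,0],[255,0,0,0.02,0],[255,0,0,0.02,0],[255,0,0,0.01,0],[255,0,0,0,0]])

```text
time_s: 33.23
position: [0.3743, -0.3019, 0.1052]
tcp_rot: [[-0.985, 0.173, -0.004], [0.173, 0.985, 0.006], [0.005, 0.005, -1.0]]
force: [-0.4, 0.2, -0.3]
opening: 0.228
grasp_force: 30.0
```

Call:
send_rows(plan=[[255,0,0,0.004,0],[255,0,0,0.004,0],[255,0,0,0.004,0],[255,0.002,0,0.004,0],[255,0.003,0,0.004,0],[255,0.003,0,0.004,0],[255,0.003,0,0.004,0],[255,0.004,0,0.004,0],[255,0.004,0,0.004,0],[255,0,0,0,0]])

```text
time_s: 34.07
position: [0.3556, -0.3005, 0.0735]
tcp_rot: [[-0.985, 0.173, -0.001], [0.173, 0.985, -0.001], [0.0, -0.001, -1.0]]
force: [-5.7, -0.6, 9.3]
opening: 0.227
grasp_force: 30.0
```

Run:
```python
from h import *
p,psi,s=pose();print(p,psi,s['force'],s['time_s']);backwall();nuts()
```

```text
[ 0.35564854 -0.30047089  0.07346924] 80.02230927668302 [-5.73710722 -0.56269392  9.26770386] 34.0667
bw n 802 z -0.053850606236169635 -0.022562033266621817
-0.056 8 0.0045
-0.05 201 0.0048
-0.044 176 0.0063
-0.038 180 0.0079
-0.032 169 0.0093
-0.026 67 0.0104
tilt nose-down deg 13.793509200179049
scene in dish n 0 dish px 33 zmax  mean 
  tray z pct 351 [0.023 0.025 0.026]
top in dish n 0 dish px 1302 zmax  mean 
  tray z pct 447 [0.021 0.025 0.029]
```

Run:
```python
from h import *
a=np.load('n_top.npz');im,d=a['im'],a['d'];c=calibration('top');P=cloud(c,d)
rr=np.hypot(P[...,0]-.429,P[...,1]+.186);m=(rr<.055)&(d>.3)
print(np.percentile(P[m][:,2],[1,10,50,90,99]))
v,u=np.nonzero(m);print(u.min(),u.max(),v.min(),v.max())
sub=im[228:278,284:334].min(2)[::2,::2]
for r in sub: print(' '.join('%3d'%x for x in r))
```

```text
[0.77197835 0.78216663 0.79760847 0.80526635 0.80739215]
281 346 174 226
 98 103 106 110 112 111 108 108 104 101  96  94  90  90  89  88  85  85  84  82  82  79  78  76  76
 96 103 104 108 115 112 111 109 106 102  99  97  92  91  90  88  89  86  85  85  84  81  78  78  76
 97 101 104 109 111 114 114 111 108 106 102 100  95  91  92  90  89  87  86  83  83  82  81  78  76
 96  98 103 107 110 115 114 112 110 106 103 103  96  95  92  91  91  87  86  89  84  85  82  81  78
 94  98 102 105 109 113 117 114 111 108 106 104 101  97  96  92  91  89  89  88  85  86  82  81  79
 94  97 100 105 107 112 114 116 114 110 107 103 101 100  97  93  91  90  89  88  85  85  86  83  81
 92  96  99 102 107 108 110 114 114 112 108 105 103 101  97  97  93  91  90  90  87  86  85  85  84
 91  93  98 100 104 105 109 110 114 114 110 108 105 103 100  99  97  95  90  90  89  87  86  86  83
 89  91  95  97 100 103 104 107 111 114 112 108 107 105 104 102 100  98  94  91  90  89  88  84  80
 85  87  92  94  99 101 104 106 108 113 112 113 108 106 106 104 102 100  97  93  91  90  83  81  73
 88  89  90  94  96  98  99
[... 772 characters left out ...]

 77  79  81  82  84  85  86  87  89  90  88  84  80  69  49  50  62  92 114 116 115 110 106 100  97
 78  79  80  80  85  84  86  87  87  87  84  76  65  43  57  63 104 113 117 115 115 113 108 103 102
 76  77  79  80  81  84  83  86  85  81  74  61  40  55  72 100 107 110 114 115 115 114 111 107 103
 75  78  78  79  83  83  84  81  78  68  56  41  51  80  96  99 103 109 112 114 115 115 115 112 104
 73  78  77  78  81  82  81  74  69  49  41  49  77  91  95  97 101 106 110 111 114 115 115 115 109
 73  74  77  78  79  75  72  63  43  46  52  83  90  89  91  95  97 102 107 111 113 114 116 115 114
 72  74  77  76  74  67  60  34  46  63  82  86  87  88  88  93  96  98 104 108 110 113 116 117 114
```

Just the arm hiding the dish from above. Continue levelling the scoop.

Call:
send_rows(plan=[[255,0.004,0,0.003,0],[255,0.004,0,0.004,0],[255,0.004,0,0.004,0],[255,0.003,0,0.003,0],[255,0,0,0,0],[255,0,0,0,0]])

```text
time_s: 34.72
position: [0.3426, -0.2987, 0.0586]
tcp_rot: [[-0.985, 0.174, 0.001], [0.174, 0.985, -0.002], [-0.001, -0.002, -1.0]]
force: [0.9, -0.9, 3.7]
opening: 0.225
grasp_force: 30.0
```

Run:
```python
from h import *
p,psi,s=pose();print(p,psi,s['force'],s['time_s']);backwall()
```

```text
[ 0.34258603 -0.2987064   0.05863368] 80.00649761158718 [ 0.93138949 -0.85650399  3.66134111] 34.7167
bw n 228 z -0.05052804961146417 -0.03145279500665423
-0.05 58 0.0152
-0.044 91 0.0156
-0.038 63 0.0158
-0.032 16 0.016
tilt nose-down deg 2.9914165871789904
```

Nearly flat. Release, back off and rise clear, then check everything.

Call:
send_rows(plan=[[120,0,0,0,0],[120,0,0,0,0],[120,0,0,0,0],[120,0,0,0,0],[90,0,0,0,0],[90,0,0,-0.01,0],[90,0,0,-0.03,0],[90,0,0,-0.04,0],[90,0,0,-0.04,0],[90,0,0,-0.04,0],[90,0,-0.03,-0.02,0],[90,0,-0.04,0,0],[90,0,-0.04,0,0],[90,0,-0.04,0,0],[90,0,-0.03,0,0],[90,0,0,0,0]])

```text
time_s: 36.1
position: [0.3098, -0.4819, 0.2385]
tcp_rot: [[-0.984, 0.177, 0.001], [0.177, 0.984, -0.006], [-0.002, -0.006, -1.0]]
force: [-0.1, -0.3, 0.4]
opening: 0.652
grasp_force: 0.0
```

Run:
```python
from h import *
p,psi,s=pose();print(p,psi,s['force'],s['time_s'],s['opening']);nuts()
for nm in('scene','top'):
    a=np.load(f'n_{nm}.npz');c=calibration(nm);P=cloud(c,a['d']);q=P[a['d']>.05]
    rr=np.hypot(q[:,0]-.429,q[:,1]+.186)
    print(nm,'dish vis',((rr<.06)&(q[:,2]<.06)).sum())
    k=(rr>.05)&(rr<.068)&(q[:,2]>.024)&(q[:,2]<.05)
    if k.sum()>30:
        f=np.linalg.lstsq(np.c_[q[k][:,:2],np.ones(k.sum())],q[k][:,2],rcond=None)[0];print('rim n',k.sum(),'slopes',f[:2],'ctr',(q[k].min(0)+q[k].max(0))/2)
    # scoop floor: heading -10 from released TCP
    u=np.array([np.cos(np.radians(-10)),np.sin(np.radians(-10))]);n=np.array([-u[1],u[0]]);t=np.array([.3426,-.2987])
    x=(q[:,:2]-t)@u;y=(q[:,:2]-t)@n
    for x0 in np.arange(.03,.13,.01):
        k=(abs(x-x0)<.005)&(abs(y)<.022)&(q[:,2]<.1)
        if k.sum():print(nm,round(x0,3),k.sum(),np.round(np.percentile(q[k,2],[10,50,90]),4))
```

```text
[ 0.30977367 -0.48191286  0.23847895] 79.8085461406601 [-0.08117957 -0.31226461  0.35558444] 36.1 0.6519750398722831
scene in dish n 500 dish px 1109 zmax 0.03207881846005284 mean [ 0.45265292 -0.17625828  0.01840091]
  tray z pct 1 [0.024 0.024 0.024]
top in dish n 142 dish px 272 zmax 0.03532381540852092 mean [ 0.4620391  -0.17214629  0.02293788]
  tray z pct 654 [0.021 0.025 0.03 ]
scene dish vis 2427
rim n 595 slopes [-0.00833577  0.00260119] ctr [ 0.4319304  -0.18693935  0.0301102 ]
scene 0.03 23 [0.0022 0.0032 0.0042]
scene 0.04 51 [0.0023 0.0032 0.0045]
scene 0.05 59 [0.0019 0.0033 0.0043]
scene 0.06 58 [0.0024 0.0032 0.0046]
scene 0.07 38 [0.002  0.0034 0.0044]
scene 0.08 23 [0.0015 0.0025 0.0038]
scene 0.09 20 [0.0012 0.0022 0.0036]
scene 0.1 20 [-0.0004  0.0004  0.0019]
scene 0.11 8 [-0.0007  0.0002  0.0019]
scene 0.12 5 [-0.0006  0.0013  0.0018]
top dish vis 488
rim n 146 slopes [ 0.00034384 -0.00136689] ctr [ 0.46153322 -0.1809707   0.03179838]
top 0.03 39 [0.0001 0.003  0.0054]
top 0.04 48 [0.0001 0.0036 0.0072]
top 0.05 62 [-0.0001  0.003   0.0068]
top 0.06 65 [0.0008 0.0039 0.0067]
top 0.07 70 [-0.0001  0.0031  0.0069]
top 0.08 62 [-0.      0.0032  0.007 ]
top 0.09 66 [-0.0005  0.0032  0.0065]
top 0.1 62 [-0.0011  0.0022  0.0048]
top 0.11 66 [-0.0027  0.0014  0.0041]
top 0.12 61 [-0.0018  0.0009  0.0041]
```

Call:
send_rows(plan=[[90,0.03,-0.02,-0.01,0],[90,0.035,-0.015,-0.01,0],[90,0.035,-0.015,0,0],[90,0.035,-0.015,0,0],[90,0.03,-0.015,0,0],[90,0,0,0,0]])

```text
time_s: 36.7
position: [0.1459, -0.5236, 0.2579]
tcp_rot: [[-0.98, 0.197, -0.023], [0.197, 0.98, -0.002], [0.022, -0.006, -1.0]]
force: [0.6, -0.0, 0.1]
opening: 0.648
grasp_force: 0.0
```

Run:
```python
from h import *
p,psi,s=pose();print(p,s['time_s'])
im,d=capture('top');c=calibration('top');P=cloud(c,d);np.savez('n_top.npz',im=im,d=d)
# 5 mm height map around dish, both cameras merged
im2,d2=capture('scene');P2=cloud(calibration('scene'),d2)
q=np.r_[P[d>.3],P2[d2>.1]+[-.001,0,0]]
print('cols y from -.120 to -.250; rows x from .495 to .370; mm')
for x0 in np.arange(.495,.365,-.006):
    r=[]
    for y0 in np.arange(-.120,-.256,-.006):
        k=(abs(q[:,0]-x0)<.003)&(abs(q[:,1]-y0)<.003)&(q[:,2]<.08);r.append('%3d'%round(1000*np.median(q[k,2])) if k.sum() else '  .')
    print(' '.join(r))
# stray objects on bench near
m=((P[...,2]>.008)&(P[...,2]<.03)&(d>.3)&(P[...,0]>.3)&(P[...,0]<.62)&(P[...,1]>-.43)&(P[...,1]<-.05)).astype(np.uint8)
n,l,st,ce=cv2.connectedComponentsWithStats(m)
for i in range(1,n):
    if st[i,4]>12: print('blob',st[i,4],np.round(P[l==i].mean(0),3))
# dark/nut colour: hsv in dish
```

```text
[ 0.14588872 -0.52358132  0.25787138] 36.7
cols y from -.120 to -.250; rows x from .495 to .370; mm
 -1   0   1   0   0   2   4   2   4  33  35  36  34   2   1   1   1   1   2   5   7   7   6
  1   0   2   0   1   3  36  34  27  28  25  24  27  29  30   2   1   1   0   1   1   4   6
  1   2   1   0   1  35  29  28  25  20  15  11  20  19  23  23  27   1   1   1   1   1   1
  0   1   1   1  34  27  24  14  30  30  28  24  17  16  19  12  17  23   1   0  -1   0   0
  1   1   3  32  28  26  28  25  17  29  28  23  12   4   7  16   7   9  26   1   1   1   0
  0   0  36  29  24  28  29  26  14   9  14  18  19  19  12  10   6   7   7  22   1   0   0
  3   5  30  20   7  27  29  27  19   5   8   5   7  14  10   5   7   5   4  17  25   1   0
  2  32  24  12   5   5   8  21  17   7  18  17  14   5   5   5   5   6  10   7  21   0   1
  1  33  20   9   5   7   7   7   7  17  10  10  17   8   4   5   5   3   4   9  18   1   0
  2  32  20   6  17  14  17   4   6  15  14   7  15  10   5   6   5   5   4   4  13  25   0
 -2  30  17  11  11   7   5  13   5   9  17  17  12   8   5   5   5   5   6   7 
[... 575 characters left out ...]
  18  24   9   5   6   6   6   6   4   3   5   8   6   2   9  16  21   0   0   2
  1   1   0   1   1  23  18  10   7   5   7   5   6   8   7   5  10  16  20   1   3   1   2
  1   1   3   1   0   1  19   5  10  15   7   9   9  10  12  14  21   5   1   1   3   0   3
  1   1   0   0   0   0   2   0   1  10   1   9  18  21  19  26   0   0   0   5   0   0   0
  0   1   1   1   0   0   0   1   1   0   0   2  15   2   2   1   0   2   2   2   1   2   1
blob 1023 [ 0.546 -0.26   0.024]
blob 109 [ 0.538 -0.306  0.022]
blob 15 [ 0.521 -0.199  0.01 ]
blob 581 [ 0.446 -0.181  0.018]
blob 65 [ 0.443 -0.184  0.016]
blob 27 [ 0.411 -0.279  0.018]
blob 34 [ 0.387 -0.335  0.019]
blob 85 [ 0.369 -0.422  0.015]
```

```bash
python3 -c "
from h import *
print(np.abs(read_state()['qvel']).max()); print(hand_in())"
```

```text
1.8093615877084217
the job is handed in; nothing more can be done
None
```

I handed the job in at about 37 s: the final depth map shows what I read as all five nuts in the dish and an empty tray. The dish is level and the scoop is let go, flat on the bench. The verdict itself was not shown.

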